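# Fetch the flat pattern from behind the hand stamps

### The arm

A 6-joint arm with a two-finger parallel gripper is mounted at the origin on the work surface. World frame = base frame: x ahead of the robot, y to its left, z up, the work surface at z = 0. Lengths are in m, angles in degrees, forces in N, time in s.
With the tool pointing down it reaches from about 0.3 to 0.75 m from the base axis. Payload 8.5 kg.
Tool frame: the origin (TCP) lies at the very end of the fingers, on their centre line; the grasp point (between the pads) lies 19 mm behind it (grip_depth is the distance from the TCP to the grasp point, in m); z points along the fingers, y is the direction in which the jaws open and shut (so a half turn about z gives the same grasp; the last joint's range is limited). The gripper opens to 85 mm and grips with 20 to 120 N. Pads are 22 mm wide; open, the fingers measure 114 mm over their backs; the gripper's body (76 mm by 85 mm) begins 54 mm behind the grasp point. The pads swing forward as they close: fully open they stand 13 mm farther back than shut.
Start: joints at [-82.237, 21.807, 74.336, -0, 83.858, -12.336], TCP at [0.189, -0.516, 0.231] pointing down, gripper open.
Joint ranges: [-178.18, 178.18], [-50.72, 133.34], [12.68, 142.11], [-81.47, 261.47], [9.98, 163.14], [-165.26, 165.26]. Speed limits (degrees/s): [136.94, 136.94, 180, 180, 180, 180].

### API

Orientations are given as a 3x3 rotation matrix whose columns are the frame's x, y, z axes.
In Python, from rig import observe, get_image, close_job, silhouettes, grip_depth gives the robot as it stands. The module is installed in compiled form; this text tells all that it offers.
- The arm moves only by the shell command python3 -m crank 'ROWS' [FORCE]. ROWS is a JSON object of lists of equal length, an entry for each row: "slide": the shift along the tool's x, y, z in m, a list of three; "roll": the turn about the tool's z in rad; "grip": the finger opening in m, from 0 to 0.0854. A call has exactly 8 rows; each row is the pose to reach, as a shift and turn from the pose commanded when the call began, along the tool's axes at that moment; what a row does not reach only later rows make up. A row lasts 1/10 s, in which the tool goes at most 50 mm and 8.59 degrees, less where a joint would pass 70% of its speed; a pose out of reach is approached as far as the arm can. A call with a gripper value outside its range is refused whole. The fingers move at their own pace and stop on an object; FORCE is the grip in N (left out, the last holds). Time passes only in rows, so rows that repeat a pose let the fingers close, or fill a call up. It gives the time, the measured TCP pose, the force and the opening at its end, in the units of the state.
- observe(): the state, without advancing time (a new reading comes with each control period).
- get_image(name): name is "side" or "top"; returns a dict with "frame" (480x640x3 uint8, red, green, blue), "fx", "fy", "cx", "cy" (pixels), "xyz" and "rotation" of the camera in the world. Camera axes: x right, y down, z forward; pixel columns grow to the right and rows downward; lengths in m; the calibration is good to about 2 mm. A picture is of the moment at which its call begins. There is no depth.
- close_job(): hands the job in, once; it reports no verdict.
Trained networks look in a picture, given as the dict that the camera call returned (one of the last four; its "shot" number tells which), for a name from the list of things; names that differ only in an ending like _2 or _b are one class to them, and where a whole thing is asked for, a point or a joint stands for the part that bears it (a point fixed in the world has none). Each returns a list of dicts, best first, with "confidence" (0 to 1); they miss things now and then, are a little off and sometimes report something else, mostly with a low value. They report only what shows in the picture. A call takes as long as a camera call.
- silhouettes(target, picture): "pixels" (480x640 bool, what is visible of it) and "box" ([centre column, centre row, width, height] in pixels, round what is visible of it).
The state is a dict: "time_s": time; "q": joint angles; "qvel": joint speeds; "joint_efforts": joint torques, N m; "position": TCP position; "tool_rot": TCP orientation; "ft_force": force on the tool from outside, world axes, zero at the start; "wrist_torque": the same for the moment, N m; "grip_width": finger opening in m.
Only numpy, scipy, OpenCV 4.12 (cv2) and the standard library are available. Lean on these libraries where they do the work, as an engineer would, in place of code of your own. Each camera call takes 0.05 s, during which the arm holds its last target.

### The job

Clear the three hand stamps from the front of the pattern tray and stand them upright on the aluminium pan, then lift out the long flat pattern behind them and lay it in the middle of the empty flask, panel side up and lengthwise with it. Then put each stamp back, upright, on the spot in the tray it came from; do not let a stamp fall over, and leave the tin on the pan and the sprue pin in the tray where they are.

Things in the scene. Friction and masses are not known exactly. Their poses are not given: they have to be found in the camera images.
- tray: Fixed plywood tray, inside 170 (x) by 222 (y) mm, floor top 10 mm above the bench; 10 mm walls 45 mm high, front wall (-x, robot side) 22 mm. Origin: centre of underside; x from front to back. Stamps in a row near x = -45 mm, 70 mm apart along y, in any order; the pattern close behind (about 10 mm) near x = +22 mm, about 36 mm free behind it.
- pan: Fixed square aluminium sheet pan, 190 mm outside, 178 mm inside its 12 mm high lip, floor top 4 mm above the bench, turned any way. Origin: centre of underside. The tin stands near x = +45, y = +45 mm of the pan; the other three quarters (near +-45, +-45 mm) are free, one for each stamp.
- flask: Fixed moulding board with an empty open wooden flask (frame) on it: inside 210 (x, lengthwise) by 130 (y) mm, walls 12 mm thick, top 62 mm above the bench; the board inside is 12 mm above the bench. Batten handles at the x ends reach 144 mm from the centre. Origin: centre of the board's underside.
- stamp_round: Loose wooden hand stamp, 0.22 kg (may vary), upright in the tray's front row: a round, 60 mm across, head 26 mm thick, brass collar 32 mm across to 30 mm, dark round neck 20 mm across to 64 mm, straight round grip 26 mm across from 64 to 112 mm (top). The three differ only in their heads. Origin: centre of the underside, z up.
- stamp_square: Loose wooden hand stamp, 0.22 kg (may vary), upright in the tray's front row: a square, 54 by 54 mm, head 26 mm thick, brass collar 32 mm across to 30 mm, dark round neck 20 mm across to 64 mm, straight round grip 26 mm across from 64 to 112 mm (top). The three differ only in their heads. Origin: centre of the underside, z up.
- stamp_cross: Loose wooden hand stamp, 0.22 kg (may vary), upright in the tray's front row: a plain cross (plus sign), 60 mm across, its arms 24 mm wide, head 26 mm thick, brass collar 32 mm across to 30 mm, dark round neck 20 mm across to 64 mm, straight round grip 26 mm across from 64 to 112 mm (top). The three differ only in their heads. Origin: centre of the underside, z up.
- pattern: Loose flat-back wooden pattern, 0.24 kg (may vary): block 50 (x) by 150 (y) mm, 36 mm thick, with a 4 mm raised panel (32 by 128 mm, two small brass discs) on top, 40 mm in all. It lies flat in the tray behind the stamps; grip it across its 50 mm width. Origin: centre of underside.
- tin: Loose closed round steel tin with dark lid, 55 mm across and 48 mm high, standing on the pan; stays where it is. Origin: centre of its underside.
- sprue_pin: Loose tapered light wooden pin, 26 mm across at the foot, 18 mm at the top, 70 mm high, standing in a back corner of the tray (near x = +68, y = +90 mm of the tray), behind one end of the pattern; stays where it is. Origin: centre of its underside.

How it is judged (in metres and radians):
On the way, in this order (a step that is already met when the one before it is completed fails the run):
1. all three stamps stand released and upright on the pan (x of stamp_round in the frame of pan between -0.085 and 0.085 m and y of stamp_round in the frame of pan between -0.085 and 0.085 m and z of each of stamp_round, stamp_square, stamp_cross in the frame of pan below 0.012 m and angle between each of stamp_round, stamp_square, stamp_cross's own z axis and vertical below 0.12 rad and linear speed of each of stamp_round, stamp_square, stamp_cross below 0.03 m/s and angular speed of each of stamp_round, stamp_square, stamp_cross below 0.3 rad/s and contact force between each of stamp_round, stamp_square, stamp_cross and the fingers below 0.1 N and x of stamp_square in the frame of pan between -0.085 and 0.085 m and y of stamp_square in the frame of pan between -0.085 and 0.085 m and x of stamp_cross in the frame of pan between -0.085 and 0.085 m and y of stamp_cross in the frame of pan between -0.085 and 0.085 m), for 0.2 s.
2. the pattern lies released in the middle of the flask, lengthwise (x of pattern in the frame of flask between -0.015 and 0.015 m and y of pattern in the frame of flask between -0.012 and 0.012 m and z of pattern in the frame of flask between 0.006 and 0.018 m and angle between the y axis of pattern and the x axis of flask, either way round below 0.14 rad and angle between pattern's own z axis and vertical below 0.08 rad and linear speed of pattern below 0.03 m/s and angular speed of pattern below 0.3 rad/s and contact force between pattern and the fingers below 0.1 N), for 0.2 s.
At the end, for the whole second after the job is handed in: Pattern flat in the flask, panel up, within 15 mm lengthwise and 12 mm crosswise of its centre and 8 degrees of its length; each stamp upright in the tray within 15 mm of where it started; tin and sprue pin within 25 mm of their places; all released and at rest (all of step 2 and distance of each of stamp_round, stamp_square, stamp_cross from where it was at the start of the episode below 0.015 m and angle between each of stamp_round, stamp_square, stamp_cross's own z axis and vertical below 0.12 rad and linear speed of each of stamp_round, stamp_square, stamp_cross below 0.03 m/s and angular speed of each of stamp_round, stamp_square, stamp_cross below 0.3 rad/s and contact force between each of stamp_round, stamp_square, stamp_cross and the fingers below 0.1 N and distance of each of tin, sprue_pin from where it was at the start of the episode below 0.025 m); the robot touches nothing.
It fails at once if a stamp falls over (tilts beyond 45 degrees) (angle between any of stamp_round, stamp_square, stamp_cross's own z axis and vertical above 0.8 rad).
It fails at once if the tin or the sprue pin is moved by more than 25 mm or knocked over (distance of any of tin, sprue_pin from where it was at the start of the episode above 0.025 m or angle between any of tin, sprue_pin's own z axis and vertical above 0.5 rad).
It also fails if it takes over 144 s, if anything falls off the work surface, if the arm or the gripper's body presses on something with over 40 N, if the wrist force passes 120 N, or if a joint passes its speed limit or range.

## Working session

There is one attempt and no reset: what is moved stays moved. The work goes in short steps, Python scripts to look and compute and a shell command to move; the robot and the scene stay as the last step left them, time stands still between calls to the robot, and variables do not carry over. Pictures are saved under pics/ and viewed, and the job is handed in when it is done.

```bash
mkdir -p pics; ls
python3 - <<'E'
from rig import observe,get_image,grip_depth
import cv2,numpy as np
print(observe(),grip_depth)
for n in("side","top"):
    p=get_image(n); cv2.imwrite(f"pics/{n}0.png",p["frame"][:,:,::-1])
    print({k:(v if k!="frame" else 0) for k,v in p.items()})
E
```

```text
pics
{'time_s': 0.0, 'q': array([-8.22371541e+01,  2.18403024e+01,  7.43864560e+01,  7.24156412e-04,
        8.38584637e+01, -1.23356786e+01]), 'qvel': array([-0.04490589,  0.02880482,  0.00100561, -0.00722452,  0.10206293,
       -0.03443379]), 'joint_efforts': array([ 1.30434078e-04, -4.48463845e+01, -2.31278211e+01, -1.52126058e-04,
        4.84544769e-03, -3.90976808e-06]), 'position': array([ 0.18895903, -0.51619539,  0.23070821]), 'tool_rot': array([[ 9.39103601e-01,  3.43634095e-01, -1.88457250e-04],
       [ 3.43633988e-01, -9.39102500e-01,  1.47547188e-03],
       [ 3.30041770e-04, -1.45038127e-03, -9.99998894e-01]]), 'ft_force': array([0.00517277, 0.45449631, 0.36224936]), 'wrist_torque': array([ 0.01770239, -0.04844104,  0.06011716]), 'grip_width': 0.08560172141704732} 0.0187
{'frame': 0, 'fx': 509.53969575152644, 'fy': 509.53969575152644, 'cx': 314.09454983492975, 'cy': 233.74763418496482, 'xyz': array([ 0.49725418, -0.78937578,  0.56476283]), 'rotation': array([[ 0.99774382, -0.03449837,  0.05759453],
       [-0.06711209, -0.53549382,  0.84186836],
       [ 0.00179843, -0.84383424, -0.53660091]]), 'shot': 1}
{'frame': 0, 'fx': 518.4957999789901, 'fy': 518.4957999789901, 'cx': 306.541457723158, 'cy': 244.2772413888543, 'xyz': array([0.45860883, 0.00799448, 1.00938919]), 'rotation': array([[ 0.01224341, -0.99666847,  0.08063534],
       [-0.99979781, -0.01091554,  0.01688777],
       [-0.01595133, -0.0808258 , -0.99660059]]), 'shot': 2}
```

View pics/top0.png

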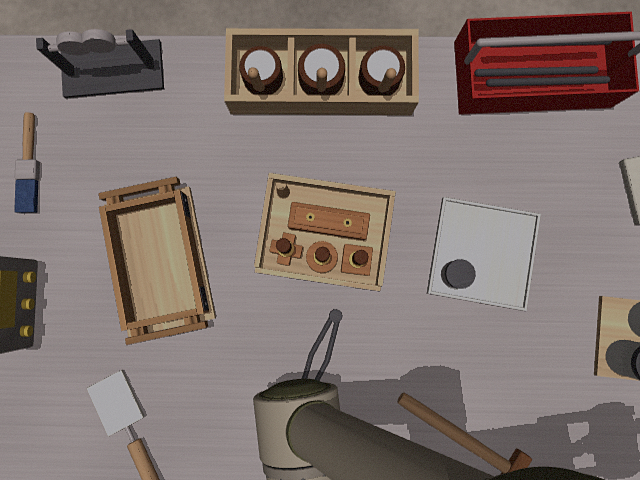

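View pics/side0.png

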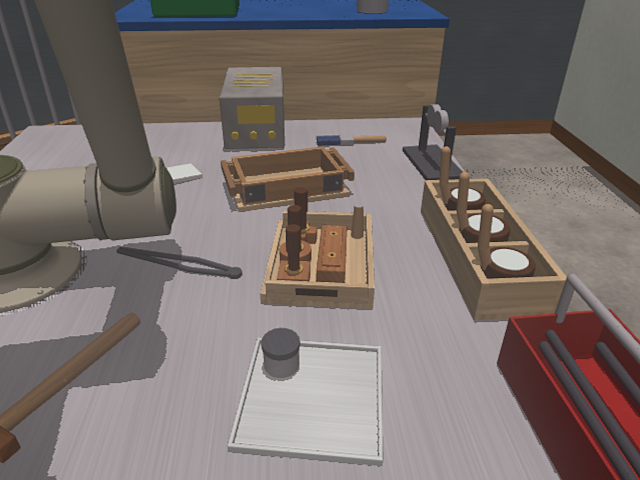

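```bash
cat > h.py <<'E'
import numpy as np,cv2
from scipy.optimize import minimize
from rig import observe,get_image,silhouettes
def box(x0,x1,y0,y1,z0,z1): return np.array([[x,y,z] for x in(x0,x1) for y in(y0,y1) for z in(z0,z1)])
def cyl(r0,r1,z0,z1,n=32):
    a=np.arange(n)*2*np.pi/n
    return np.vstack([np.c_[r*np.cos(a),r*np.sin(a),0*a+z] for r,z in((r0,z0),(r1,z1))])
stem=[cyl(.016,.016,.026,.030),cyl(.010,.010,.03,.064),cyl(.013,.013,.064,.112)]
M=dict(tray=[box(-.095,.095,-.121,.121,0,.022),box(-.085,.095,-.121,.121,0,.045)],
 pan=[box(-.095,.095,-.095,.095,0,.012)],
 flask=[box(-.117,.117,-.077,.077,0.012,.062)],
 stamp_round=[cyl(.03,.03,0,.026)]+stem,stamp_square=[box(-.027,.027,-.027,.027,0,.026)]+stem,
 stamp_cross=[box(-.03,.03,-.012,.012,0,.026),box(-.012,.012,-.03,.03,0,.026)]+stem,
 pattern=[box(-.025,.025,-.075,.075,0,.036),box(-.016,.016,-.064,.064,.036,.04)],
 tin=[cyl(.0275,.0275,0,.048)],sprue_pin=[cyl(.013,.009,0,.07)])
def proj(P,p):
    c=(P-p["xyz"])@p["rotation"]
    return np.c_[c[:,0]/c[:,2]*p["fx"]+p["cx"],c[:,1]/c[:,2]*p["fy"]+p["cy"]]
def place(P,x,y,z,a):
    c,s=np.cos(a),np.sin(a)
    return P@np.array([[c,s,0],[-s,c,0],[0,0,1]])+[x,y,z]
def ray(u,v,z,p):
    d=p["rotation"]@np.array([(u-p["cx"])/p["fx"],(v-p["cy"])/p["fy"],1])
    return p["xyz"]+d*(z-p["xyz"][2])/d[2]
def render(name,x,y,z,a,p,hull=False):
    m=np.zeros((480*1,640),np.uint8)
    S=16
    pts=[proj(place(P,x,y,z,a),p) for P in M[name]]
    if hull: pts=[np.vstack(pts)]
    for q in pts:
        h=cv2.convexHull(q.astype(np.float32)).reshape(-1,2)
        cv2.fillConvexPoly(m,np.round(h*S).astype(np.int32),255,cv2.LINE_AA,4)
    return m.astype(np.float32)/255
def fit(name,views,z,x0,hull=False):
    """views: list of (pic,mask)"""
    ms=[]
    for p,m in views:
        m=m.astype(np.uint8)
        if hull:
            cs,_=cv2.findContours(m,cv2.RETR_EXTERNAL,cv2.CHAIN_APPROX_NONE)
            h=cv2.convexHull(max(cs,key=cv2.contourArea)); m=m*0; cv2.fillConvexPoly(m,h,1)
        ms.append((p,cv2.GaussianBlur(m.astype(np.float32),(0,0),1)))
    def cost(v):
        t=0
        for p,m in ms:
            r=cv2.GaussianBlur(render(name,v[0],v[1],z,v[2],p,hull),(0,0),1)
            t+=1-np.minimum(r,m).sum()/np.maximum(r,m).sum()
        return t/len(ms)
    best=None
    for a in x0[2]:
        s=np.array([[0,0,0],[.02,0,0],[0,.02,0],[0,0,.15]])+[x0[0],x0[1],a]
        r=minimize(cost,s[0],method="Nelder-Mead",options=dict(initial_simplex=s,xatol=1e-4,fatol=1e-4))
        if best is None or r.fun<best.fun: best=r
    return best.x,1-best.fun
def sil(name,p):
    r=silhouettes(name,p); return r
E
cat > look.py <<'E'
from h import *
import pickle
T=get_image("top");S=get_image("side")
Z=dict(tray=0,pan=0,flask=0,pattern=.01,stamp_round=.01,stamp_square=.01,stamp_cross=.01,tin=.004,sprue_pin=.01)
out={}
for n in Z:
    v=[]
    for c,p in(("top",T),("side",S)):
        r=sil(n,p)
        if r: print(n,c,[(round(float(q["confidence"]),2),np.round(q["box"]).tolist()) for q in r[:3]])
        v.append(r[0] if r else None)
    if v[0] is None: continue
    g=ray(v[0]["box"][0],v[0]["box"][1],Z[n]+.02,T)[:2]
    ang=np.radians([-75,-45,-15,15,45,75]) if n in("flask","pattern","tray") else np.radians([-30,0,30])
    hull=n in("tray","pan")
    for lab,vw in(("top",[(T,v[0]["pixels"])]),("side",[(S,v[1]["pixels"])] if v[1] else []),("both",[(p,q["pixels"]) for p,q in((T,v[0]),(S,v[1])) if q])):
        if vw:
            x,s=fit(n,vw,Z[n],(g[0],g[1],ang),hull); print("  ",lab,np.round(x[:2],4),round(np.degrees(x[2]),1),round(s,3)); out[n,lab]=x
pickle.dump(out,open("init.pkl","wb"))
E
time python3 look.py
```

```text
tray top [(0.74, [324.0, 230.0, 141.0, 115.0])]
tray side [(0.6, [319.0, 258.0, 116.0, 94.0]), (0.54, [295.0, 230.0, 31.0, 56.0])]
   top [ 0.5624 -0.0081] -8.0 0.99
   side [ 0.5635 -0.0101] -7.9 0.984
   both [ 0.5629 -0.0084] -7.9 0.983
pan top [(0.6, [482.0, 256.0, 113.0, 113.0]), (0.36, [320.0, 255.0, 37.0, 32.0])]
pan side [(0.95, [307.0, 402.0, 159.0, 126.0])]
   top [ 0.5266 -0.3165] -9.4 0.983
   side [ 0.5278 -0.3181] -9.6 0.977
   both [ 0.5268 -0.3173] -9.5 0.977
flask top [(0.68, [157.0, 260.0, 118.0, 167.0]), (0.25, [322.0, 255.0, 31.0, 32.0])]
flask side [(0.63, [290.0, 181.0, 136.0, 66.0])]
   top [0.5043 0.3059] 11.5 0.823
   side [0.4959 0.2908] 19.0 0.807
   both [0.4969 0.3019] 13.8 0.803
pattern top [(0.92, [328.0, 221.0, 82.0, 39.0])]
pattern side [(0.89, [330.0, 255.0, 29.0, 60.0])]
   top [ 0.5822 -0.0151] -8.7 0.925
   side [ 0.5848 -0.0063] -6.7 0.886
   both [ 0.5838 -0.0153] -7.3 0.895
stamp_round top [(0.89, [322.0, 256.0, 32.0, 31.0]), (0.43, [331.0, 221.0, 83.0, 40.0]), (0.2, [484.0, 255.0, 115.0, 115.0])]
stamp_round side [(0.82, [296.0, 232.0, 34.0, 54.0])]
   top [ 0.5144 -0.0039] -25.2 0.949
   side [0.5174 0.0078] -28.4 0.373
   both [ 0.5144 -0.0038] -26.2 0.657
stamp_square side [(0.68, [295.0, 250.0, 34.0, 54.0])]
stamp_cross top [(0.61, [285.0, 251.0, 35.0, 29.0])]
stamp_cross side [(0.62, [306.0, 214.0, 24.0, 55.0])]
   top [0.5271 0.0649] -12.8 0.789
   side [0.5307 0.0639] -1.9 0.526
   both [0.5305 0.0649] -8.2 0.654
tin top [(0.73, [458.0, 274.0, 34.0, 29.0])]
tin side [(0.57, [282.0, 352.0, 38.0, 48.0])]
   top [ 0.4861 -0.2598] 6.6 0.904
   side [ 0.4869 -0.2583] 32.0 0.901
   both [ 0.4862 -0.2591] -4.0 0.901
sprue_pin top [(0.66, [283.0, 194.0, 15.0, 13.0])]
sprue_pin side [(0.92, [357.0, 221.0, 17.0, 31.0])]
   top [0.634  0.0696] 34.3 0.47
   side [0.6416 0.0671] 33.4 0.83
   both [0.6423 0.0712] 31.6 0.648
real	1m8.377s
user	0m46.564s
sys	0m12.380s
```

```bash
cat > ov.py <<'E'
from h import *
def overlay(p,items,roi,k,fn):
    x0,y0,w,h=roi
    im=cv2.resize(p["frame"][y0:y0+h,x0:x0+w,::-1],None,fx=k,fy=k,interpolation=cv2.INTER_CUBIC)
    for n,(x,y,z,a) in items:
        for P in M[n]:
            q=(proj(place(P,x,y,z,a),p)+.5-[x0,y0])*k
            h_=cv2.convexHull(q.astype(np.float32)).reshape(-1,2)
            cv2.polylines(im,[np.round(h_).astype(int)],True,(0,255,0),1,cv2.LINE_AA)
    cv2.imwrite(fn,im)
E
python3 - <<'E'
from ov import *
T=get_image("top");S=get_image("side")
r=np.radians
M["fin"]=[np.array([[sx*.105,sy*.065,.062] for sx in(-1,1) for sy in(-1,1)]),np.array([[sx*.105,sy*.065,.012] for sx in(-1,1) for sy in(-1,1)])]
it=[("tray",(.5629,-.0085,0,r(-8))),("stamp_round",(.5144,-.0039,.01,0)),("stamp_cross",(.5271,.0649,.01,r(-10))),("stamp_square",(.505,-.073,.01,r(-5))),("pattern",(.584,-.0125,.01,r(-8))),("sprue_pin",(.6423,.0712,.01,0))]
overlay(T,it,(245,165,160,130),5,"pics/t1.png")
overlay(S,it,(255,180,130,130),5,"pics/s1.png")
it=[("flask",(.5,.303,0,r(11.5))),("fin",(.5,.303,0,r(11.5)))]
overlay(T,it,(90,165,140,190),3,"pics/t2.png")
overlay(S,it,(210,130,160,100),5,"pics/s2.png")
E
```

```text
(no output)
```

View pics/t1.png

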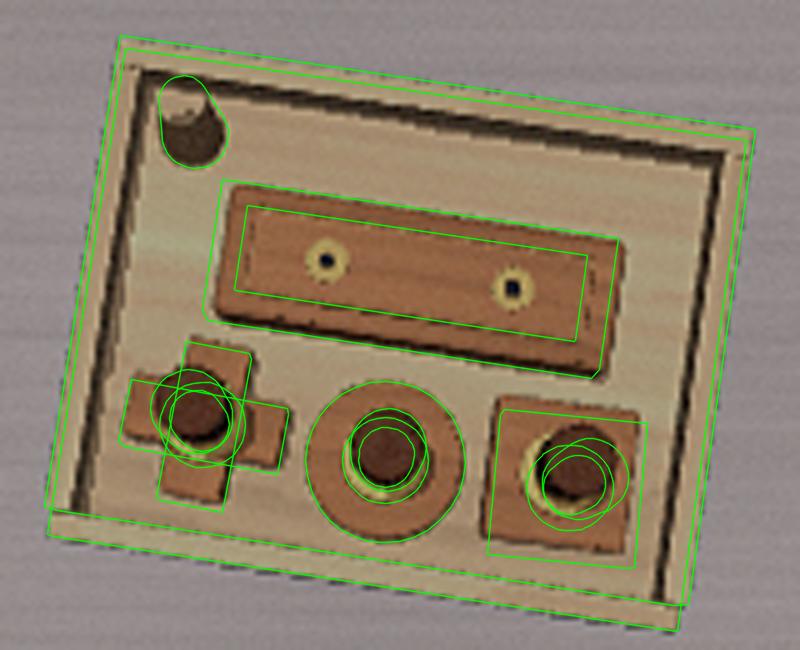

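View pics/s1.png

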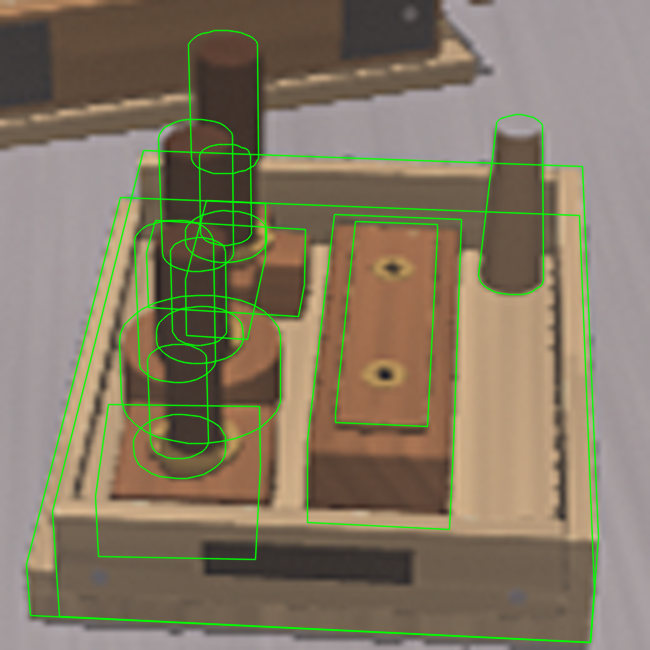

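View pics/t2.png

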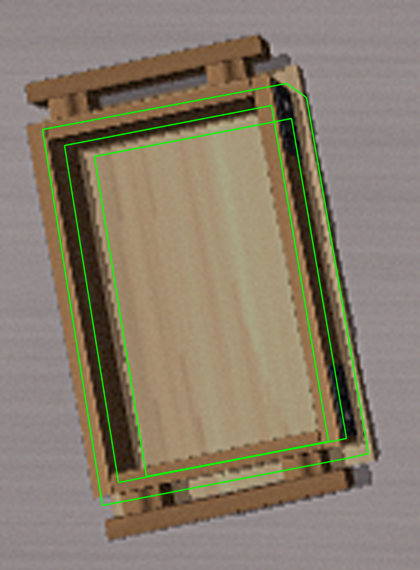

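View pics/s2.png

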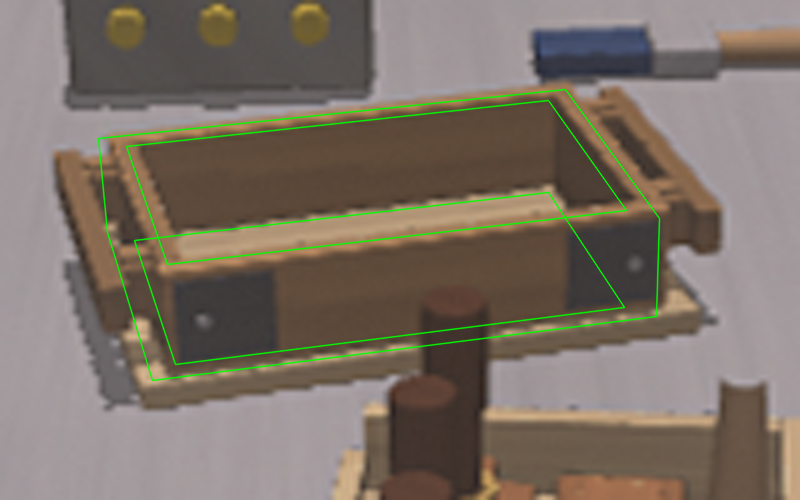

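Run:
```python
import cv2
a=cv2.imread("pics/top0.png")[228:285,268:382]; cv2.imwrite("pics/z1.png",cv2.resize(a,None,fx=7,fy=7,interpolation=cv2.INTER_NEAREST))
a=cv2.imread("pics/side0.png")[180:285,270:350]; cv2.imwrite("pics/z2.png",cv2.resize(a,None,fx=5.7,fy=5.7,interpolation=cv2.INTER_NEAREST))
```

```text
(no output)
```

View pics/z1.png

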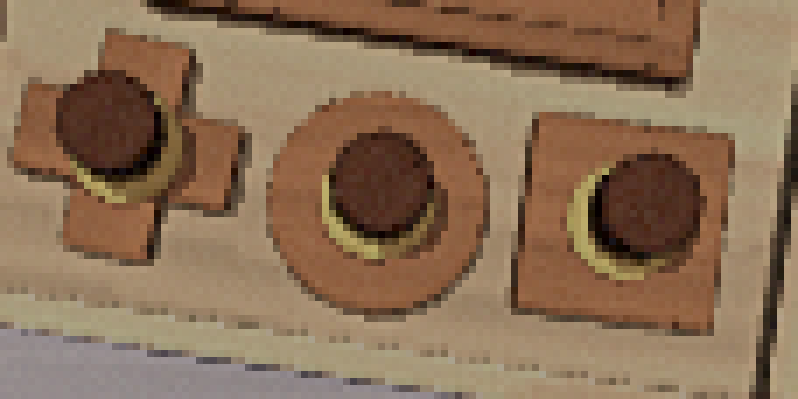

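View pics/z2.png

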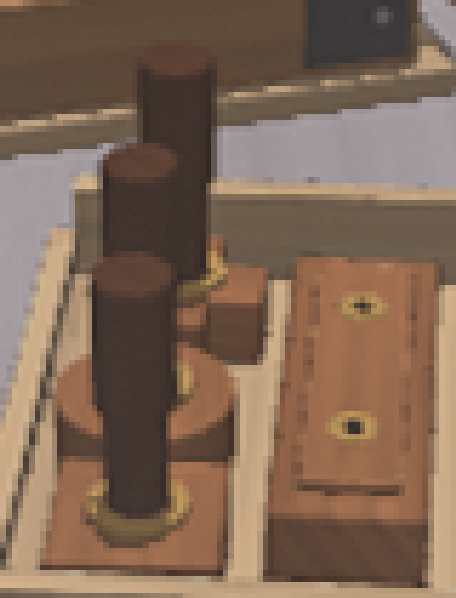

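Run:
```python
from h import *
T=get_image("top");S=get_image("side")
def tri(t,s,z):
    print(np.round(ray(t[0]-.5,t[1]-.5,z,T)[:2],4),np.round(ray(s[0]-.5,s[1]-.5,z,S)[:2],4))
print("grips");tri((283.7,245.4),(301.2,190.5),.122);tri((322.3,254.4),(294.6,208.1),.122);tri((360.6,257.6),(293.3,227.7),.122)
print("head r,s",ray(321.8,256.5,.036,T),ray(356.5,259.2,.036,T))
print("discs");tri((310.2,217),(333.3,233.5),.05);tri((347.6,222.6),(331.8,254.9),.05)
print("flask rim inner corners top")
def f(u,v):return (u/3+90,v/3+165)
for c in((50,140),(258,95),(322,440),(118,482)): u,v=f(*c); print(np.round(ray(u-.5,v-.5,.062,T)[:2],4))
print("outer")
for c in((28,127),(273,75),(330,450),(100,505)): u,v=f(*c); print(np.round(ray(u-.5,v-.5,.062,T)[:2],4))
```

```text
grips
[0.5289 0.0631] [0.53   0.0592]
[ 0.5141 -0.0033] [ 0.5154 -0.0068]
[ 0.5094 -0.0689] [ 0.511  -0.0723]
head r,s [ 0.51463678 -0.00446995  0.036     ] [ 0.51030107 -0.0696068   0.036     ]
discs
[0.5883 0.019 ] [0.5879 0.0186]
[ 0.5785 -0.0507] [ 0.5783 -0.0517]
flask rim inner corners top
[0.5928 0.3964]
[0.6221 0.2682]
[0.4109 0.2223]
[0.384  0.3458]
outer
[0.6008 0.4105]
[0.6347 0.2593]
[0.405  0.2172]
[0.37   0.3562]
```

```bash
cat > g.py <<'E'
import sys,numpy as np
from rig import observe
o=observe();R=np.array(o["tool_rot"]);p=o["position"]
t=np.array([float(v) for v in sys.argv[1:4]])
a=float(sys.argv[4]) if len(sys.argv)>4 else None
cur=np.degrees(np.arctan2(R[1,1],R[0,1]))
print("pos",np.round(p,4),"jaw",round(cur,2),"t",round(o["time_s"],2),"grip",round(o["grip_width"],4),"F",np.round(o["ft_force"],1),"q",np.round(o["q"]))
print("slide",np.round(R.T@(t-p),4),"dist",np.linalg.norm(t-p).round(3))
if a is not None:
    d=(a-cur+90)%180-90; print("roll",round(-np.radians(d),4),"world deg",round(d,2))
E
python3 g.py .5102 -.070 .17 -8
```

```text
pos [ 0.189  -0.5165  0.2313] jaw -69.9 t 1.3 grip 0.0856 F [-0.6  0.   0.8] q [-82.  22.  74.  -0.  84. -12.]
slide [ 0.4551 -0.3089  0.0613] dist 0.553
roll -1.0804 world deg 61.9
```

```bash
python3 -m crank '{"slide":[[0.03,-0.02,0],[0.06,-0.04,0],[0.09,-0.06,0],[0.12,-0.08,0],[0.15,-0.1,0],[0.18,-0.12,0],[0.21,-0.145,0],[0.24,-0.165,0]],"roll":[-0.08,-0.16,-0.24,-0.32,-0.4,-0.48,-0.56,-0.64],"grip":[0.06,0.06,0.06,0.06,0.06,0.06,0.06,0.06]}' 60; python3 g.py .5102 -.070 .19 -8
```

```text
time_s: 2.1
position: [0.3582, -0.2775, 0.2315]
tool_rot: [[0.545, 0.838, 0.0], [0.838, -0.545, -0.0], [-0.0, 0.0, -1.0]]
ft_force: [-0.2, -0.4, -0.5]
grip_width: 0.0598
pos [ 0.3582 -0.2775  0.2315] jaw -33.05 t 2.1 grip 0.0598 F [-0.2 -0.4 -0.5] q [-53.  12.  89.   0.  79. -20.]
slide [0.2568 0.0143 0.0415] dist 0.261
roll -0.4371 world deg 25.05
```

```bash
python3 -m crank '{"slide":[[0.035,0.002,0.0],[0.07,0.004,0.005],[0.11,0.006,0.01],[0.15,0.008,0.02],[0.19,0.01,0.03],[0.23,0.012,0.035],[0.257,0.014,0.041],[0.257,0.014,0.041]],"roll":[-0.06,-0.12,-0.18,-0.24,-0.3,-0.37,-0.437,-0.437],"grip":[0.06,0.06,0.06,0.06,0.06,0.06,0.06,0.06]}' 60; python3 g.py .5102 -.070 .081 -8
```

```text
time_s: 2.9
position: [0.5112, -0.0693, 0.1895]
tool_rot: [[0.137, 0.991, -0.001], [0.991, -0.137, 0.001], [0.001, -0.001, -1.0]]
ft_force: [-0.8, -0.4, 0.5]
grip_width: 0.0598
pos [ 0.5112 -0.0693  0.1895] jaw -7.89 t 2.9 grip 0.0598 F [-0.8 -0.4  0.5] q [-21.  20.  84.   0.  76. -13.]
slide [-0.0009 -0.0008  0.1085] dist 0.108
roll 0.0018 world deg -0.11
```

```bash
python3 -m crank '{"slide":[[-0.001,-0.001,0.02],[-0.001,-0.001,0.04],[-0.001,-0.001,0.06],[-0.001,-0.001,0.06],[-0.001,-0.001,0.06],[-0.001,-0.001,0.06],[-0.001,-0.001,0.06],[-0.001,-0.001,0.06]],"roll":[0,0,0,0,0,0,0,0],"grip":[0.06,0.06,0.06,0.06,0.06,0.06,0.06,0.06]}' 60; python3 g.py .5102 -.070 .081 -8
python3 - <<'E'
from h import *
p=get_image("side");a=p["frame"][130:330,200:420,::-1];cv2.imwrite("pics/d1.png",cv2.resize(a,None,fx=3,fy=3))
E
```

```text
time_s: 3.7
position: [0.5093, -0.0727, 0.131]
tool_rot: [[0.143, 0.99, 0.001], [0.99, -0.143, -0.0], [-0.0, 0.001, -1.0]]
ft_force: [0.2, -0.1, -0.1]
grip_width: 0.0598
pos [ 0.5093 -0.0727  0.131 ] jaw -8.2 t 3.7 grip 0.0598 F [ 0.2 -0.1 -0.1] q [-21.  24.  89.   0.  67. -13.]
slide [0.0028 0.0004 0.05  ] dist 0.05
roll -0.0035 world deg 0.2
```

View pics/d1.png

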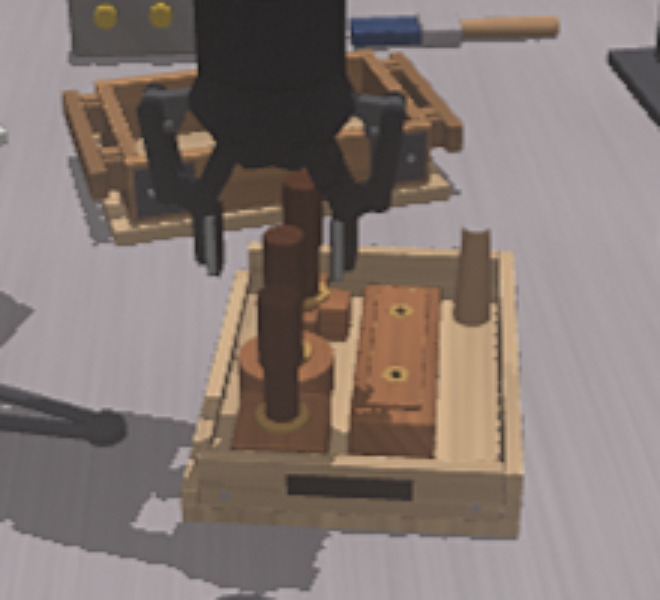

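```bash
python3 -m crank '{"slide":[[0.001,0,0.02],[0.002,0,0.04],[0.002,0,0.05],[0.002,0,0.05],[0.002,0,0.05],[0.002,0,0.05],[0.002,0,0.05],[0.002,0,0.05]],"roll":[0,0,0,0,0,0,0,0],"grip":[0.06,0.06,0.06,0.06,0.06,0.06,0.06,0.06]}' 60
python3 - <<'E'
from h import *
for i in range(6):
    o=observe();print(o["time_s"],np.round(o["position"],4)); get_image("side")
p=get_image("top");a=p["frame"][165:295,245:405,::-1];cv2.imwrite("pics/d2.png",cv2.resize(a,None,fx=5,fy=5))
E
```

```text
time_s: 4.55
position: [0.5096, -0.0707, 0.0808]
tool_rot: [[0.142, 0.99, 0.001], [0.99, -0.142, -0.0], [-0.0, 0.001, -1.0]]
ft_force: [-0.4, 0.2, -0.1]
grip_width: 0.0599
4.55 [ 0.5096 -0.0707  0.0808]
4.6 [ 0.5095 -0.0707  0.0807]
4.65 [ 0.5095 -0.0707  0.0806]
4.7 [ 0.5094 -0.0706  0.0805]
4.75 [ 0.5094 -0.0706  0.0804]
4.8 [ 0.5094 -0.0706  0.0804]
```

View pics/d2.png

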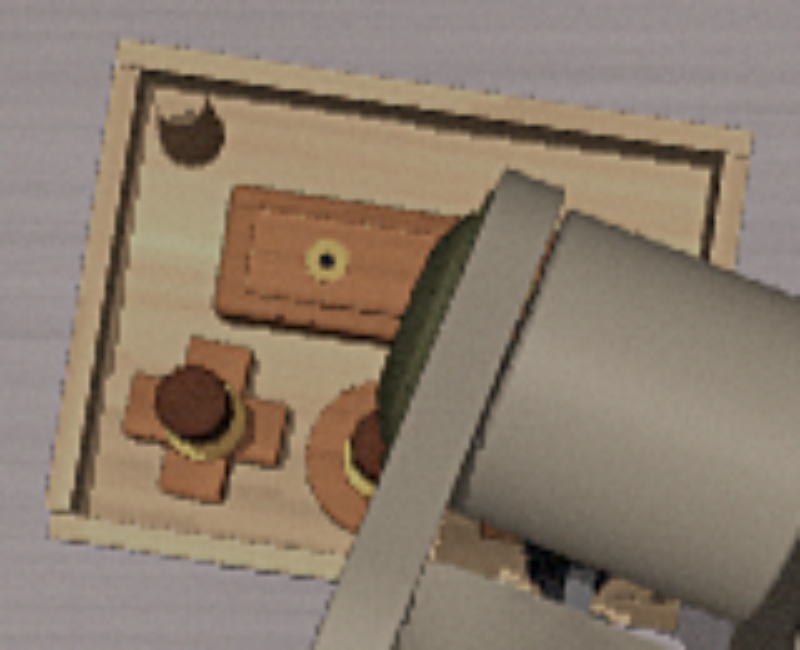

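```bash
python3 -m crank '{"slide":[[0,0,0],[0,0,0],[0,0,0],[0,0,0],[0,0,0],[0,0,0],[0,0,0],[0,0,0]],"roll":[0,0,0,0,0,0,0,0],"grip":[0.04,0.03,0.02,0.02,0.02,0.02,0.02,0.02]}' 60;  python3 g.py .475 -.354 .21 -8
```

```text
time_s: 5.7
position: [0.5094, -0.0706, 0.0804]
tool_rot: [[0.142, 0.99, 0.0], [0.99, -0.142, -0.0], [-0.0, 0.0, -1.0]]
ft_force: [-0.6, 0.6, 0.7]
grip_width: 0.0247
pos [ 0.5094 -0.0706  0.0804] jaw -8.19 t 5.7 grip 0.0247 F [-0.6  0.6  0.7] q [-21.  28.  93.   0.  59. -13.]
slide [-0.2854  0.0063 -0.1296] dist 0.314
roll -0.0033 world deg 0.19
```

```bash
python3 -m crank '{"slide":[[0,0,-0.005],[0,0,-0.015],[0,0,-0.03],[0,0,-0.05],[0,0,-0.07],[-0.02,0,-0.08],[-0.045,0.001,-0.08],[-0.075,0.002,-0.08]],"roll":[0,0,0,0,0,0,0,0],"grip":[0.02,0.02,0.02,0.02,0.02,0.02,0.02,0.02]}' 60; python3 -m crank '{"slide":[[-0.03,0.001,0],[-0.06,0.002,0],[-0.09,0.003,0],[-0.12,0.004,0],[-0.15,0.005,0],[-0.18,0.005,0],[-0.2,0.005,0],[-0.21,0.005,0]],"roll":[0,0,0,0,0,0,0,0],"grip":[0.02,0.02,0.02,0.02,0.02,0.02,0.02,0.02]}' 60; python3 g.py .475 -.354 .0755 -8.2
python3 - <<'E'
from h import *
p=get_image("side");cv2.imwrite("pics/d3.png",p["frame"][:,:,::-1])
E
```

```text
time_s: 6.5
position: [0.5006, -0.1455, 0.1614]
tool_rot: [[0.141, 0.99, 0.001], [0.99, -0.141, -0.0], [-0.0, 0.001, -1.0]]
ft_force: [0.2, -0.1, -2.5]
grip_width: 0.0243
time_s: 7.3
position: [0.4753, -0.3551, 0.1605]
tool_rot: [[0.144, 0.99, -0.0], [0.99, -0.144, -0.0], [-0.0, -0.0, -1.0]]
ft_force: [-1.6, 0.4, -1.4]
grip_width: 0.0249
pos [ 0.4753 -0.3551  0.1605] jaw -8.27 t 7.3 grip 0.0249 F [-1.6  0.4 -1.4] q [-48.  29.  74.  -0.  77. -40.]
slide [ 0.001  -0.0004  0.085 ] dist 0.085
roll -0.0012 world deg 0.07
```

View pics/d3.png

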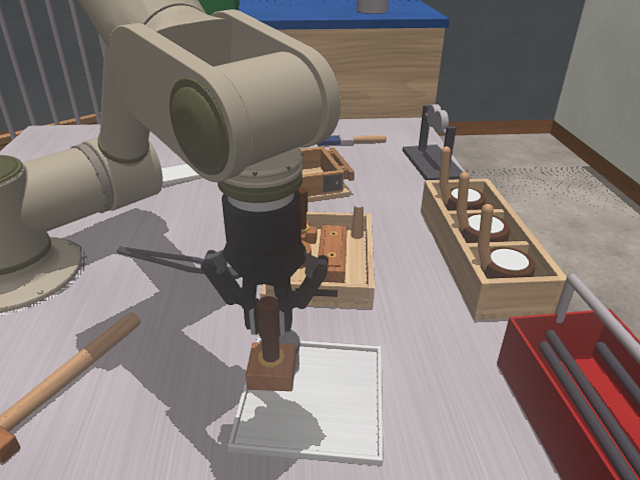

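```bash
python3 -m crank '{"slide":[[0,0,0.01],[0.001,0,0.03],[0.001,0,0.05],[0.001,0,0.065],[0.001,0,0.074],[0.001,0,0.08],[0.001,0,0.083],[0.001,0,0.085]],"roll":[0,0,0,0,0,0,0,0],"grip":[0.02,0.02,0.02,0.02,0.02,0.02,0.02,0.02]}' 60; python3 g.py .475 -.354 .0755 -8.2
python3 -m crank '{"slide":[[0,0,0],[0,0,0],[0,0,0],[0,0,0],[0,0,0],[0,0,0],[0,0,0],[0,0,0]],"roll":[0,0,0,0,0,0,0,0],"grip":[0.02,0.02,0.025,0.03,0.04,0.05,0.05,0.05]}' 60;  python3 g.py .475 -.354 .0755 -8.2
```

```text
time_s: 8.15
position: [0.4761, -0.3526, 0.0755]
tool_rot: [[0.142, 0.99, 0.0], [0.99, -0.142, -0.0], [-0.0, 0.001, -1.0]]
ft_force: [-0.5, -0.3, -2.1]
grip_width: 0.0252
pos [ 0.4761 -0.3526  0.0755] jaw -8.18 t 8.15 grip 0.0252 F [-0.5 -0.3 -2.1] q [-48.  35.  80.   0.  65. -40.]
slide [-0.0015 -0.0009  0.    ] dist 0.002
roll 0.0004 world deg -0.02
time_s: 8.95
position: [0.4759, -0.3528, 0.0754]
tool_rot: [[0.143, 0.99, 0.0], [0.99, -0.143, -0.0], [-0.0, 0.0, -1.0]]
ft_force: [0.8, -0.4, -0.2]
grip_width: 0.0501
pos [ 0.4759 -0.3528  0.0754] jaw -8.19 t 8.95 grip 0.0501 F [ 0.8 -0.4 -0.2] q [-48.  35.  80.   0.  65. -40.]
slide [-0.0013 -0.0007 -0.0001] dist 0.002
roll 0.0001 world deg -0.01
```

```bash
python3 -m crank '{"slide":[[0,0,-0.01],[0,0,-0.03],[0,0,-0.055],[0,0,-0.08],[0.02,-0.001,-0.1],[0.055,-0.002,-0.11],[0.095,-0.003,-0.115],[0.135,-0.005,-0.115]],"roll":[0,0,0,0,0,0,0,0],"grip":[0.05,0.05,0.05,0.05,0.05,0.055,0.06,0.06]}' 60; python3 -m crank '{"slide":[[0.04,-0.001,0],[0.08,-0.002,0],[0.12,-0.003,0],[0.155,-0.005,0],[0.185,-0.006,0],[0.205,-0.006,0],[0.215,-0.006,0],[0.215,-0.006,0]],"roll":[0,0,0,0,0,0,0,0],"grip":[0.06,0.06,0.06,0.06,0.06,0.06,0.06,0.06]}' 60; python3 g.py .5146 -.0045 .0805 -8.2
python3 - <<'E'
from h import *
p=get_image("side");cv2.imwrite("pics/d4.png",p["frame"][:,:,::-1])
E
```

```text
time_s: 9.75
position: [0.4904, -0.2173, 0.192]
tool_rot: [[0.143, 0.99, 0.002], [0.99, -0.143, -0.001], [-0.001, 0.002, -1.0]]
ft_force: [1.3, -0.1, -0.4]
grip_width: 0.06
time_s: 10.55
position: [0.5149, -0.004, 0.1908]
tool_rot: [[0.141, 0.99, 0.001], [0.99, -0.141, -0.0], [-0.0, 0.001, -1.0]]
ft_force: [0.1, 0.1, 0.3]
grip_width: 0.0599
pos [ 0.5149 -0.004   0.1908] jaw -8.1 t 10.55 grip 0.0599 F [0.1 0.1 0.3] q [-14.  20.  84.  -0.  76.  -6.]
slide [-0.0005 -0.0003  0.1103] dist 0.11
roll 0.0017 world deg -0.1
```

View pics/d4.png

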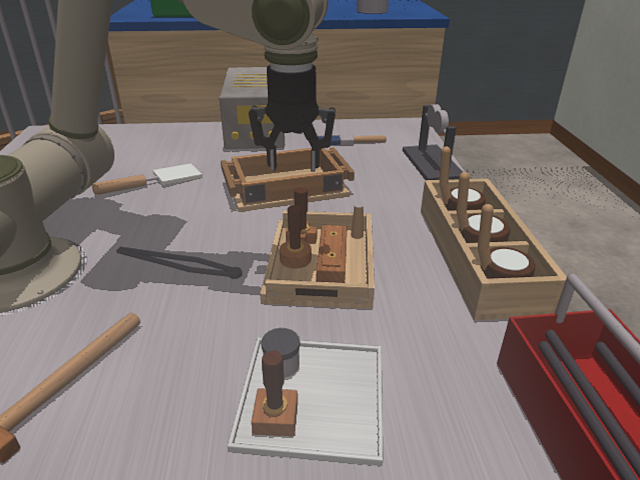

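```bash
python3 -m crank '{"slide":[[0,0,0.015],[0,0,0.035],[0,0,0.055],[0,0,0.075],[0,0,0.095],[0,0,0.105],[0,0,0.11],[0,0,0.11]],"roll":[0,0,0,0,0,0,0,0],"grip":[0.06,0.06,0.06,0.06,0.06,0.06,0.06,0.06]}' 60; python3 g.py .5146 -.0045 .0805 -8.2;  python3 -m crank '{"slide":[[0,0,0],[0,0,0],[0,0,0],[0,0,0],[0,0,0],[0,0,0],[0,0,0],[0,0,0]],"roll":[0,0,0,0,0,0,0,0],"grip":[0.05,0.04,0.03,0.02,0.02,0.02,0.02,0.02]}' 60; python3 g.py .564 -.369 .16 -8.2
```

```text
time_s: 11.4
position: [0.5149, -0.0052, 0.0803]
tool_rot: [[0.143, 0.99, -0.0], [0.99, -0.143, 0.0], [-0.0, -0.0, -1.0]]
ft_force: [0.1, -0.1, 0.1]
grip_width: 0.0603
pos [ 0.5149 -0.0052  0.0803] jaw -8.23 t 11.4 grip 0.0603 F [ 0.1 -0.1  0.1] q [-14.  28.  93.  -0.  59.  -6.]
slide [ 0.0007 -0.0004 -0.0002] dist 0.001
roll -0.0005 world deg 0.03
time_s: 12.2
position: [0.5151, -0.0048, 0.081]
tool_rot: [[0.142, 0.99, 0.001], [0.99, -0.142, -0.0], [-0.0, 0.001, -1.0]]
ft_force: [-2.4, -0.2, 5.6]
grip_width: 0.0249
pos [ 0.5151 -0.0048  0.081 ] jaw -8.18 t 12.2 grip 0.0249 F [-2.4 -0.2  5.6] q [-14.  28.  93.  -0.  60.  -6.]
slide [-0.3536  0.1003 -0.0788] dist 0.376
roll 0.0003 world deg -0.02
```

```bash
python3 -m crank '{"slide":[[0,0,-0.005],[0,0,-0.015],[0,0,-0.03],[0,0,-0.05],[0,0,-0.07],[-0.02,0.005,-0.08],[-0.045,0.012,-0.08],[-0.08,0.022,-0.08]],"roll":[0,0,0,0,0,0,0,0],"grip":[0.02,0.02,0.02,0.02,0.02,0.02,0.02,0.02]}' 60; python3 -m crank '{"slide":[[-0.04,0.012,0],[-0.08,0.024,0],[-0.12,0.036,0],[-0.16,0.048,0],[-0.2,0.06,0],[-0.24,0.07,0],[-0.265,0.077,0],[-0.274,0.078,0]],"roll":[0,0,0,0,0,0,0,0],"grip":[0.02,0.02,0.02,0.02,0.02,0.02,0.02,0.02]}' 60; python3 g.py .564 -.369 .0755 -8.2
```

```text
time_s: 13.0
position: [0.5252, -0.087, 0.1614]
tool_rot: [[0.141, 0.99, 0.001], [0.99, -0.141, -0.0], [0.0, 0.001, -1.0]]
ft_force: [0.2, -0.8, -1.7]
grip_width: 0.0248
time_s: 13.8
position: [0.5629, -0.3719, 0.1601]
tool_rot: [[0.145, 0.989, -0.0], [0.989, -0.145, -0.0], [-0.0, -0.0, -1.0]]
ft_force: [-0.6, 1.2, -2.7]
grip_width: 0.0251
pos [ 0.5629 -0.3719  0.1601] jaw -8.32 t 13.8 grip 0.0251 F [-0.6  1.2 -2.7] q [-43.  37.  59.  -0.  84. -35.]
slide [0.003  0.0006 0.0846] dist 0.085
roll -0.0021 world deg 0.12
```

```bash
python3 -m crank '{"slide":[[0,0,0.01],[0.001,0,0.03],[0.001,0,0.05],[0.001,0,0.065],[0.001,0,0.074],[0.001,0,0.08],[0.001,0,0.083],[0.001,0,0.085]],"roll":[0,0,0,0,0,0,0,0],"grip":[0.02,0.02,0.02,0.02,0.02,0.02,0.02,0.02]}' 60; python3 g.py .564 -.369 .0755 -8.2
python3 -m crank '{"slide":[[0,0,0],[0,0,0],[0,0,0],[0,0,0],[0,0,0],[0,0,0],[0,0,0],[0,0,0]],"roll":[0,0,0,0,0,0,0,0],"grip":[0.02,0.02,0.025,0.03,0.04,0.05,0.05,0.05]}' 60;  python3 g.py .5292 .0615 .19 -8.2
```

```text
time_s: 14.6
position: [0.5637, -0.3682, 0.0757]
tool_rot: [[0.142, 0.99, 0.001], [0.99, -0.142, -0.0], [-0.0, 0.001, -1.0]]
ft_force: [0.4, 0.6, -1.5]
grip_width: 0.0247
pos [ 0.5637 -0.3682  0.0757] jaw -8.17 t 14.6 grip 0.0247 F [ 0.4  0.6 -1.5] q [-43.  42.  65.   0.  73. -35.]
slide [-0.0008  0.0004  0.0002] dist 0.001
roll 0.0004 world deg -0.03
time_s: 15.4
position: [0.5635, -0.3684, 0.0754]
tool_rot: [[0.143, 0.99, 0.0], [0.99, -0.143, -0.0], [-0.0, 0.0, -1.0]]
ft_force: [-0.7, 0.5, -0.7]
grip_width: 0.05
pos [ 0.5635 -0.3684  0.0754] jaw -8.19 t 15.4 grip 0.05 F [-0.7  0.5 -0.7] q [-43.  42.  65.  -0.  73. -35.]
slide [ 0.4206 -0.0952 -0.1147] dist 0.446
roll 0.0001 world deg -0.01
```

```bash
python3 -m crank '{"slide":[[0,0,-0.01],[0,0,-0.03],[0,0,-0.055],[0,0,-0.08],[0.02,-0.005,-0.1],[0.06,-0.014,-0.11],[0.1,-0.023,-0.115],[0.14,-0.032,-0.115]],"roll":[0,0,0,0,0,0,0,0],"grip":[0.05,0.05,0.05,0.05,0.05,0.055,0.06,0.06]}' 60; python3 -m crank '{"slide":[[0.045,-0.01,0],[0.09,-0.02,0],[0.135,-0.03,0],[0.18,-0.04,0],[0.22,-0.05,0],[0.255,-0.058,0],[0.275,-0.063,0],[0.28,-0.063,0]],"roll":[0,0,0,0,0,0,0,0],"grip":[0.06,0.06,0.06,0.06,0.06,0.06,0.06,0.06]}' 60; python3 g.py .5292 .0615 .0805 -8.2
```

```text
time_s: 16.2
position: [0.5518, -0.2241, 0.1921]
tool_rot: [[0.143, 0.99, 0.002], [0.99, -0.143, -0.001], [-0.001, 0.003, -1.0]]
ft_force: [1.9, 0.1, -0.9]
grip_width: 0.0597
time_s: 17.0
position: [0.529, 0.0629, 0.1912]
tool_rot: [[0.14, 0.99, 0.001], [0.99, -0.14, 0.0], [0.0, 0.001, -1.0]]
ft_force: [-0.2, -0.2, -1.2]
grip_width: 0.0606
pos [0.529  0.0629 0.1912] jaw -8.03 t 17.0 grip 0.0606 F [-0.2 -0.2 -1.2] q [-6. 22. 81.  0. 77.  2.]
slide [-0.0014  0.0003  0.1107] dist 0.111
roll 0.0029 world deg -0.17
```

```bash
python3 -m crank '{"slide":[[0,0,0.01],[0,0,0.02],[0,0,0.02],[0,0,0.02],[0,0,0.02],[0,0,0.02],[0,0,0.02],[0,0,0.02]],"roll":[0,0,0,0,0,0,0,0],"grip":[0.06,0.06,0.06,0.06,0.06,0.06,0.06,0.06]}' 60; python3 g.py .5292 .0615 .0805 -8.2
```

```text
time_s: 17.8
position: [0.5294, 0.0608, 0.1705]
tool_rot: [[0.143, 0.99, 0.0], [0.99, -0.143, -0.0], [0.0, 0.0, -1.0]]
ft_force: [0.2, 0.1, -0.4]
grip_width: 0.0602
pos [0.5294 0.0608 0.1705] jaw -8.2 t 17.8 grip 0.0602 F [ 0.2  0.1 -0.4] q [-6. 23. 83.  0. 74.  2.]
slide [ 0.0006 -0.0003  0.09  ] dist 0.09
roll 0.0001 world deg -0.0
```

```bash
python3 -m crank '{"slide":[[0.001,0,0.015],[0.001,0,0.03],[0.001,0,0.05],[0.001,0,0.065],[0.001,0,0.08],[0.001,0,0.088],[0.001,0,0.09],[0.001,0,0.09]],"roll":[0,0,0,0,0,0,0,0],"grip":[0.06,0.06,0.06,0.06,0.06,0.06,0.06,0.06]}' 60; python3 -m crank '{"slide":[[0,0,0],[0,0,0],[0,0,0],[0,0,0],[0,0,0],[0,0,0],[0,0,0],[0,0,0]],"roll":[0,0,0,0,0,0,0,0],"grip":[0.05,0.04,0.03,0.02,0.02,0.02,0.02,0.02]}' 60; python3 g.py .579 -.280 .16 -8.2
```

```text
time_s: 18.6
position: [0.5296, 0.0619, 0.0806]
tool_rot: [[0.142, 0.99, 0.0], [0.99, -0.142, -0.0], [0.0, 0.0, -1.0]]
ft_force: [-0.5, -0.2, -0.8]
grip_width: 0.0598
time_s: 19.4
position: [0.5295, 0.0619, 0.0808]
tool_rot: [[0.142, 0.99, 0.0], [0.99, -0.142, -0.0], [0.0, 0.0, -1.0]]
ft_force: [-2.5, -0.3, 5.0]
grip_width: 0.0245
pos [0.5295 0.0619 0.0808] jaw -8.19 t 19.4 grip 0.0245 F [-2.5 -0.3  5. ] q [-6. 29. 90. -0. 61.  2.]
slide [-0.3314  0.0977 -0.0792] dist 0.354
roll 0.0003 world deg -0.01
```

```bash
python3 -m crank '{"slide":[[0,0,-0.005],[0,0,-0.015],[0,0,-0.03],[0,0,-0.05],[0,0,-0.07],[-0.02,0.005,-0.08],[-0.045,0.012,-0.08],[-0.08,0.022,-0.08]],"roll":[0,0,0,0,0,0,0,0],"grip":[0.02,0.02,0.02,0.02,0.02,0.02,0.02,0.02]}' 60; python3 -m crank '{"slide":[[-0.04,0.012,0],[-0.08,0.024,0],[-0.12,0.036,0],[-0.16,0.048,0],[-0.2,0.06,0],[-0.23,0.07,0],[-0.248,0.076,0],[-0.251,0.076,0]],"roll":[0,0,0,0,0,0,0,0],"grip":[0.02,0.02,0.02,0.02,0.02,0.02,0.02,0.02]}' 60; python3 g.py .579 -.280 .0755 -8.2
```

```text
time_s: 20.2
position: [0.5398, -0.0204, 0.1612]
tool_rot: [[0.141, 0.99, 0.001], [0.99, -0.141, 0.0], [0.0, 0.001, -1.0]]
ft_force: [0.2, -0.2, -2.9]
grip_width: 0.0244
time_s: 21.0
position: [0.5792, -0.282, 0.1601]
tool_rot: [[0.145, 0.989, -0.0], [0.989, -0.145, -0.0], [-0.0, -0.0, -1.0]]
ft_force: [0.6, 0.6, -3.5]
grip_width: 0.0245
pos [ 0.5792 -0.282   0.1601] jaw -8.33 t 21.0 grip 0.0245 F [ 0.6  0.6 -3.5] q [-36.  34.  65.  -0.  81. -28.]
slide [ 0.0019 -0.0004  0.0846] dist 0.085
roll -0.0023 world deg 0.13
```

```bash
python3 -m crank '{"slide":[[0,0,0.01],[0,0,0.03],[0,0,0.05],[0,0,0.065],[0,0,0.074],[0,0,0.08],[0,0,0.083],[0,0,0.085]],"roll":[0,0,0,0,0,0,0,0],"grip":[0.02,0.02,0.02,0.02,0.02,0.02,0.02,0.02]}' 60; python3 g.py .579 -.280 .0755 -8.2
```

```text
time_s: 21.8
position: [0.5795, -0.2796, 0.0757]
tool_rot: [[0.142, 0.99, 0.001], [0.99, -0.142, -0.0], [-0.0, 0.001, -1.0]]
ft_force: [0.2, -0.1, -2.7]
grip_width: 0.0248
pos [ 0.5795 -0.2796  0.0757] jaw -8.18 t 21.8 grip 0.0248 F [ 0.2 -0.1 -2.7] q [-36.  39.  71.   0.  70. -28.]
slide [-0.0004 -0.0005  0.0002] dist 0.001
roll 0.0003 world deg -0.02
```

```bash
python3 -m crank '{"slide":[[0,0,0],[0,0,0],[0,0,0],[0,0,0],[0,0,0],[0,0,0],[0,0,0],[0,0,0]],"roll":[0,0,0,0,0,0,0,0],"grip":[0.02,0.02,0.025,0.03,0.04,0.05,0.05,0.05]}' 60;  python3 g.py .5833 -.0162 .15 -8.2
```

```text
time_s: 22.6
position: [0.5793, -0.2798, 0.0754]
tool_rot: [[0.142, 0.99, 0.0], [0.99, -0.142, -0.0], [-0.0, 0.0, -1.0]]
ft_force: [-0.0, -0.1, -0.4]
grip_width: 0.05
pos [ 0.5793 -0.2798  0.0754] jaw -8.19 t 22.6 grip 0.05 F [-0.  -0.1 -0.4] q [-36.  39.  71.   0.  70. -28.]
slide [ 0.2614 -0.0336 -0.0746] dist 0.274
roll 0.0001 world deg -0.01
```

```bash
python3 -m crank '{"slide":[[0,0,-0.01],[0,0,-0.03],[0,0,-0.055],[0,0,-0.08],[0,0,-0.1],[0,0,-0.11],[0,0,-0.115],[0,0,-0.115]],"roll":[0,0,0,0,0,0,0,0],"grip":[0.05,0.05,0.05,0.05,0.055,0.06,0.07,0.08]}' 60
python3 - <<'E'
from ov import *
r=np.radians
T=get_image("top");S=get_image("side")
cv2.imwrite("pics/e_t.png",T["frame"][:,:,::-1]);cv2.imwrite("pics/e_s.png",S["frame"][:,:,::-1])
M["fin"]=[np.array([[sx*.105,sy*.065,z] for sx in(-1,1) for sy in(-1,1)]) for z in(.062,.012)]+[np.array([[sx*.117,sy*.077,.062] for sx in(-1,1) for sy in(-1,1)])]
it=[("pattern",(.5833,-.0162,.01,r(-8.0)))]
overlay(T,it,(245,165,160,130),4,"pics/t3.png")
overlay(S,it,(255,180,130,130),4,"pics/s3.png")
it=[("fin",(.5025,.309,0,r(12.8)))]
overlay(T,it,(90,165,140,190),3,"pics/t4.png")
overlay(S,it,(210,130,160,100),5,"pics/s4.png")
a=[cv2.imread(f"pics/{n}.png") for n in("t3","s3")]
h=max(i.shape[0] for i in a)
cv2.imwrite("pics/c3.png",cv2.resize(np.hstack([cv2.copyMakeBorder(i,0,h-i.shape[0],0,0,cv2.BORDER_CONSTANT) for i in a]),None,fx=.68,fy=.68))
E
```

```text
time_s: 23.4
position: [0.5793, -0.2797, 0.1904]
tool_rot: [[0.142, 0.99, 0.0], [0.99, -0.142, -0.0], [-0.0, 0.0, -1.0]]
ft_force: [-0.7, -0.1, -0.8]
grip_width: 0.08
```

View pics/e_s.png

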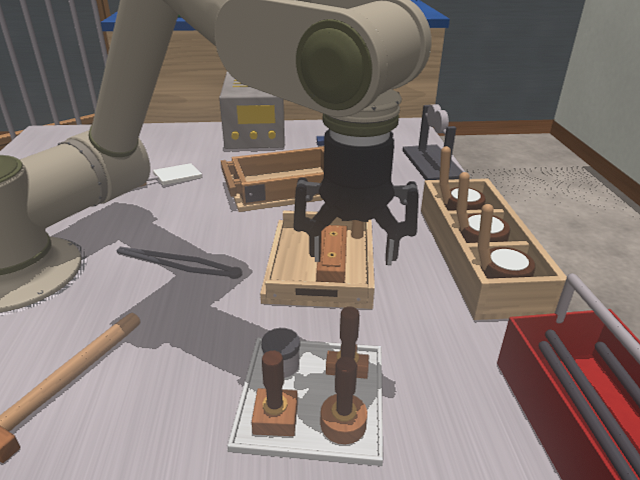

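View pics/c3.png

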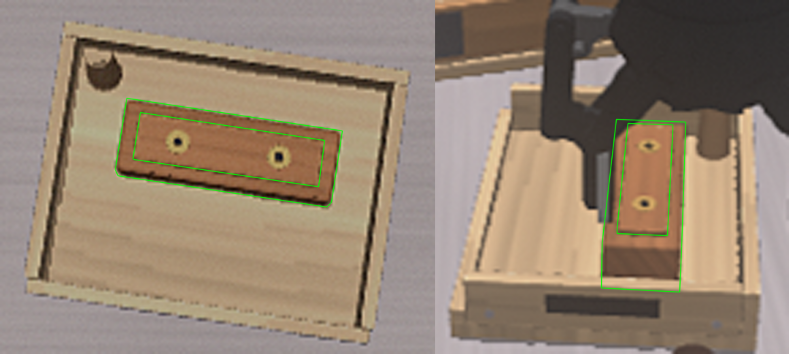

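View pics/t4.png

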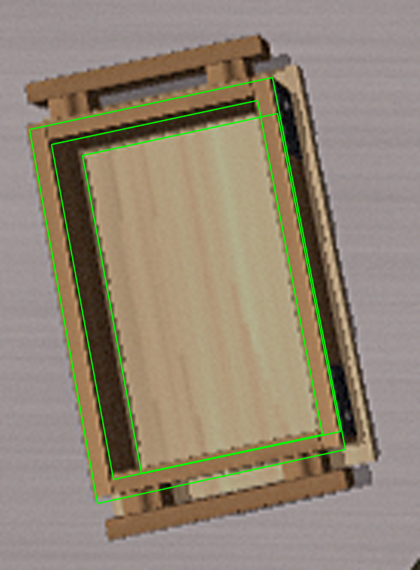

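View pics/s4.png

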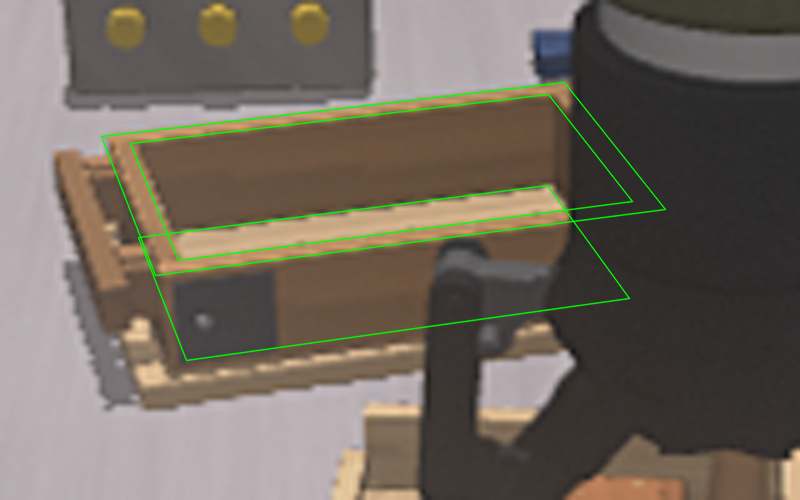

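Run:
```python
from h import *
S=get_image("side");T=get_image("top")
o=observe();p0=o["position"];R=np.array(o["tool_rot"])
print(p0,o["grip_width"])
x0,y0,w,h=270,90,170,190;k=3.2
im=cv2.resize(S["frame"][y0:y0+h,x0:x0+w,::-1],None,fx=k,fy=k,interpolation=cv2.INTER_CUBIC)
for hh in range(0,121,10):
    P=np.array([p0+R[:,1]*s*.001-R[:,2]*hh*.001 for s in(-90,90)])
    q=(proj(P,S)+.5-[x0,y0])*k
    cv2.line(im,*[tuple(int(v) for v in a) for a in q],(0,255,255) if hh%50 else (0,0,255),1)
for s in range(-90,91,10):
    P=np.array([p0+R[:,1]*s*.001-R[:,2]*hh*.001 for hh in(0,120)])
    q=(proj(P,S)+.5-[x0,y0])*k
    cv2.line(im,*[tuple(int(v) for v in a) for a in q],(0,255,0) if s%50 else (255,0,0),1)
cv2.imwrite("pics/grid.png",im)
```

```text
[ 0.57903986 -0.27958344  0.18927886] 0.0798543404038246
```

View pics/grid.png

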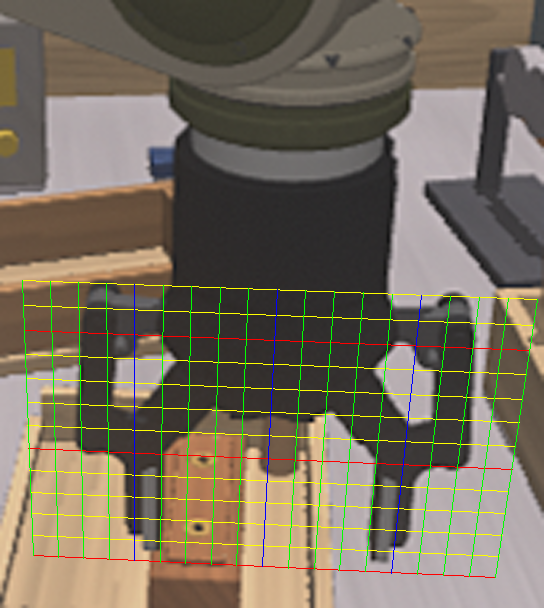

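```bash
python3 -m crank '{"slide":[[0.02,-0.003,0],[0.06,-0.008,0],[0.1,-0.013,0],[0.14,-0.018,0],[0.18,-0.023,0],[0.22,-0.028,0],[0.25,-0.033,0.01],[0.261,-0.034,0.03]],"roll":[0,0,0,0,0,0,0,0],"grip":[0.08,0.08,0.075,0.07,0.066,0.066,0.066,0.066]}' 80; python3 g.py .5833 -.0162 .1 -8
python3 -m crank '{"slide":[[0,0,0.01],[0,0,0.03],[0,0,0.05],[0,0,0.06],[0,0,0.06],[0,0,0.06],[0,0,0.06],[0,0,0.06]],"roll":[0,0,0,0,0,0,0,0],"grip":[0.066,0.066,0.066,0.066,0.066,0.066,0.066,0.066]}' 80;  python3 g.py .5833 -.0162 .018 -8
python3 - <<'E'
from h import *
p=get_image("side");a=p["frame"][130:330,200:420,::-1];cv2.imwrite("pics/d5.png",cv2.resize(a,None,fx=3,fy=3))
E
```

```text
time_s: 24.4
position: [0.5826, -0.0128, 0.1611]
tool_rot: [[0.139, 0.99, 0.002], [0.99, -0.139, 0.0], [0.0, 0.002, -1.0]]
ft_force: [0.4, -0.4, 0.2]
grip_width: 0.0659
pos [ 0.5826 -0.0128  0.1611] jaw -8.0 t 24.4 grip 0.0659 F [ 0.4 -0.4  0.2] q [-13.  28.  76.   0.  76.  -5.]
slide [-0.0033  0.001   0.0611] dist 0.061
roll -0.0 world deg 0.0
time_s: 25.2
position: [0.5832, -0.0167, 0.1012]
tool_rot: [[0.143, 0.99, 0.001], [0.99, -0.143, -0.0], [-0.0, 0.002, -1.0]]
ft_force: [0.3, 0.6, 1.3]
grip_width: 0.0659
pos [ 0.5832 -0.0167  0.1012] jaw -8.2 t 25.2 grip 0.0659 F [0.3 0.6 1.3] q [-13.  32.  80.   0.  68.  -5.]
slide [ 0.0005 -0.0001  0.0832] dist 0.083
roll -0.0035 world deg 0.2
```

View pics/d5.png

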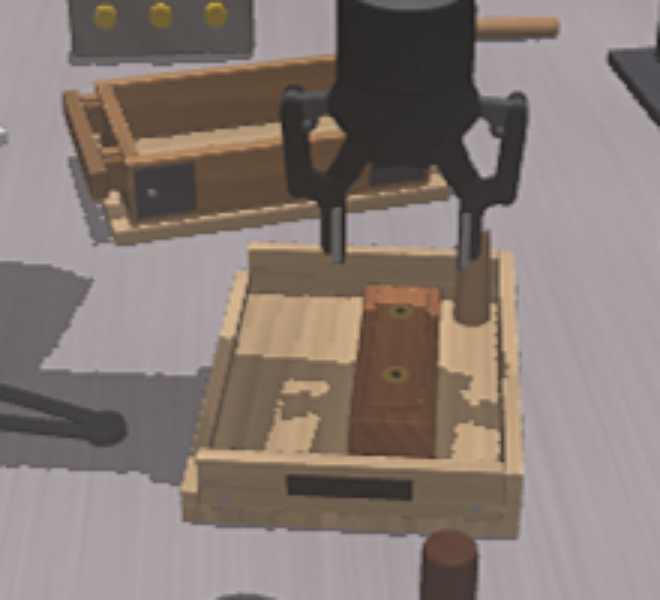

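```bash
python3 -m crank '{"slide":[[0,0,0.015],[0,0,0.03],[0,0,0.045],[0,0,0.058],[0,0,0.07],[0,0,0.078],[0,0,0.083],[0,0,0.083]],"roll":[0,0,0,0,0,0,0,0],"grip":[0.066,0.066,0.066,0.066,0.066,0.066,0.066,0.066]}' 80; python3 -m crank '{"slide":[[0,0,0],[0,0,0],[0,0,0],[0,0,0],[0,0,0],[0,0,0],[0,0,0],[0,0,0]],"roll":[0,0,0,0,0,0,0,0],"grip":[0.06,0.055,0.05,0.045,0.045,0.045,0.045,0.045]}' 80; python3 g.py .5025 .309 .1 -77.2;python3 - <<'E'
from h import *
p=get_image("side");a=p["frame"][130:330,200:420,::-1];cv2.imwrite("pics/d6.png",cv2.resize(a,None,fx=3,fy=3))
E
```

```text
time_s: 26.05
position: [0.5827, -0.0165, 0.0169]
tool_rot: [[0.143, 0.99, -0.001], [0.99, -0.143, 0.0], [0.0, -0.001, -1.0]]
ft_force: [0.0, -0.0, -0.3]
grip_width: 0.0662
time_s: 26.85
position: [0.5831, -0.0166, 0.0181]
tool_rot: [[0.142, 0.99, 0.001], [0.99, -0.142, -0.0], [-0.0, 0.001, -1.0]]
ft_force: [-0.5, -0.8, 5.7]
grip_width: 0.0487
pos [ 0.5831 -0.0166  0.0181] jaw -8.19 t 26.85 grip 0.0487 F [-0.5 -0.8  5.7] q [-13.  38.  85.   0.  57.  -5.]
slide [ 0.3108 -0.1261 -0.082 ] dist 0.345
roll 1.2045 world deg -69.01
```

View pics/d6.png

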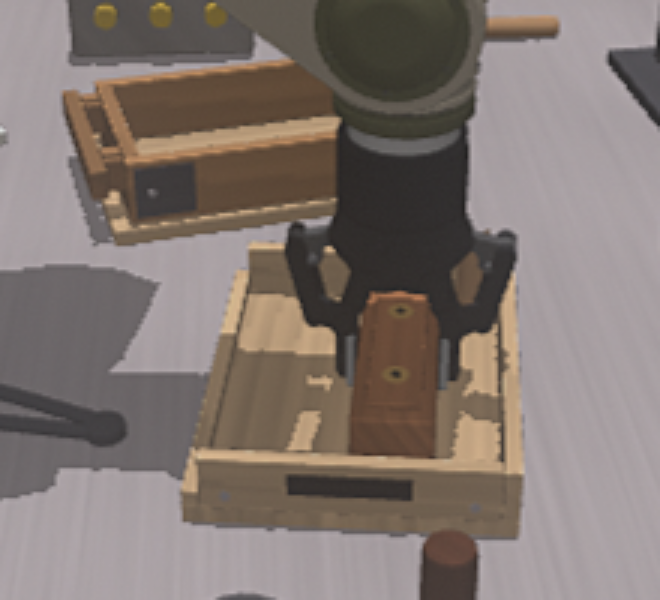

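```bash
python3 -m crank '{"slide":[[0,0,-0.004],[0,0,-0.01],[0,0,-0.02],[0,0,-0.035],[0,0,-0.055],[0,0,-0.075],[0,0,-0.095],[0,0,-0.11]],"roll":[0,0,0,0,0,0,0,0],"grip":[0.045,0.045,0.045,0.045,0.045,0.045,0.045,0.045]}' 80; python3 g.py .5025 .309 .128 -77.2;python3 - <<'E'
from h import *
p=get_image("side");a=p["frame"][130:330,200:420,::-1];cv2.imwrite("pics/d7.png",cv2.resize(a,None,fx=3,fy=3))
E
```

```text
time_s: 27.7
position: [0.583, -0.0165, 0.1293]
tool_rot: [[0.142, 0.99, 0.002], [0.99, -0.142, -0.0], [-0.0, 0.002, -1.0]]
ft_force: [-0.4, -0.4, -2.7]
grip_width: 0.0485
pos [ 0.583  -0.0165  0.1293] jaw -8.19 t 27.7 grip 0.0485 F [-0.4 -0.4 -2.7] q [-13.  30.  78.   0.  72.  -5.]
slide [ 0.3107 -0.1261  0.0011] dist 0.335
roll 1.2044 world deg -69.01
```

View pics/d7.png

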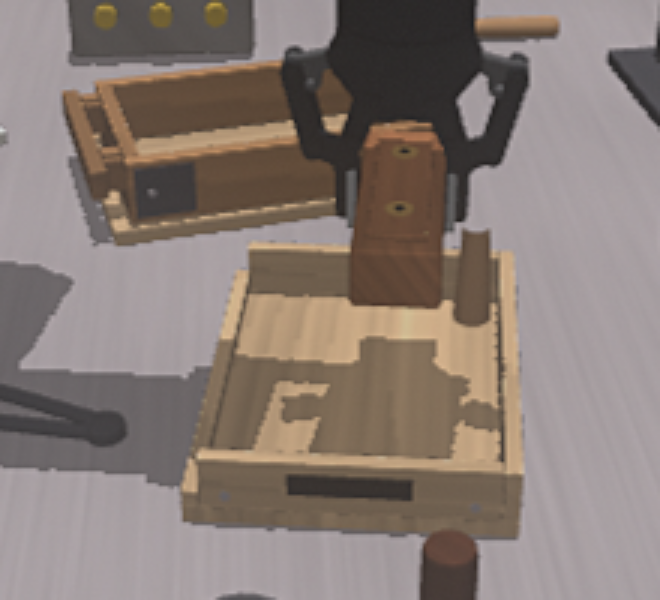

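```bash
python3 -m crank '{"slide":[[0.01,-0.004,0],[0.025,-0.01,0],[0.045,-0.018,0],[0.065,-0.026,0],[0.085,-0.035,0],[0.105,-0.043,0],[0.125,-0.05,0],[0.145,-0.06,0]],"roll":[0.04,0.11,0.18,0.26,0.34,0.42,0.5,0.58],"grip":[0.045,0.045,0.045,0.045,0.045,0.045,0.045,0.045]}' 80; python3 g.py .5025 .309 .128 -77.2
```

```text
time_s: 28.55
position: [0.5439, 0.1363, 0.1273]
tool_rot: [[0.664, 0.748, -0.0], [0.748, -0.664, 0.0], [-0.0, -0.0, -1.0]]
ft_force: [0.7, -0.5, -1.8]
grip_width: 0.0487
pos [0.5439 0.1363 0.1273] jaw -41.62 t 28.55 grip 0.0487 F [ 0.7 -0.5 -1.8] q [ 2. 28. 82.  0. 70. 44.]
slide [ 0.1016 -0.1456 -0.0007] dist 0.178
roll 0.621 world deg -35.58
```

```bash
python3 -m crank '{"slide":[[0.015,-0.02,0],[0.03,-0.043,0],[0.047,-0.067,0],[0.063,-0.09,0],[0.079,-0.113,0],[0.091,-0.13,0],[0.098,-0.141,0],[0.101,-0.145,0]],"roll":[0.08,0.17,0.26,0.35,0.44,0.53,0.6,0.62],"grip":[0.045,0.045,0.045,0.045,0.045,0.045,0.045,0.045]}' 80; python3 -m crank '{"slide":[[0,0,0],[0,0,0],[0,0,0],[0,0,0],[0,0,0],[0,0,0],[0,0,0],[0,0,0]],"roll":[0,0,0,0,0,0,0,0],"grip":[0.045,0.045,0.045,0.045,0.045,0.045,0.045,0.045]}' 80; python3 g.py .5025 .309 .021 -77.2
python3 - <<'E'
from h import *
for c in("side","top"):
    p=get_image(c);x,y=(200,80) if c=="side" else (80,150);a=p["frame"][y:y+200,x:x+180,::-1];cv2.imwrite(f"pics/d8{c}.png",cv2.resize(a,None,fx=3,fy=3))
E
```

```text
time_s: 29.35
position: [0.5015, 0.3082, 0.1272]
tool_rot: [[0.974, 0.226, -0.0], [0.226, -0.974, -0.0], [-0.0, -0.0, -1.0]]
ft_force: [0.7, 0.1, -2.8]
grip_width: 0.0489
time_s: 30.15
position: [0.5022, 0.3072, 0.1273]
tool_rot: [[0.974, 0.226, -0.0], [0.226, -0.974, -0.0], [-0.0, 0.0, -1.0]]
ft_force: [0.3, 0.0, -2.9]
grip_width: 0.0485
pos [0.5022 0.3072 0.1273] jaw -76.95 t 30.15 grip 0.0485 F [ 0.3  0.  -2.9] q [20. 31. 77. -0. 72. 97.]
slide [ 0.0007 -0.0017  0.1063] dist 0.106
roll 0.0044 world deg -0.25
```

View pics/d8side.png

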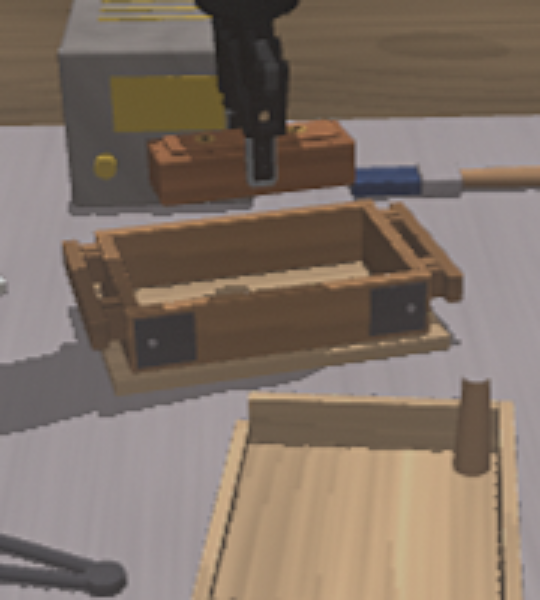

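View pics/d8top.png

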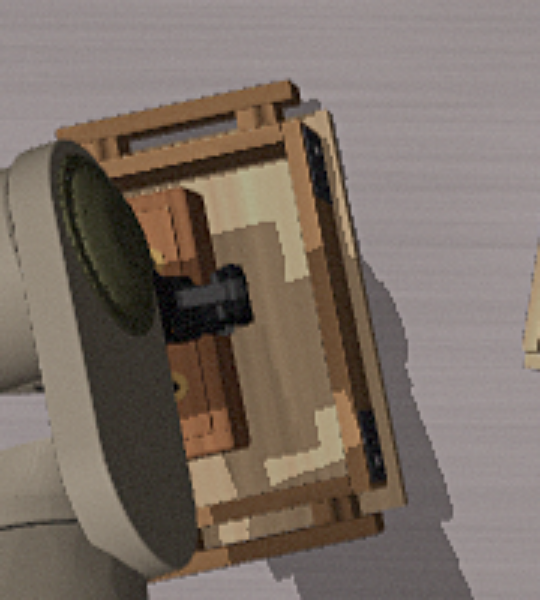

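```bash
python3 -m crank '{"slide":[[0,-0.001,0.01],[0.001,-0.001,0.025],[0.001,-0.001,0.04],[0.001,-0.001,0.05],[0.001,-0.001,0.06],[0.001,-0.001,0.07],[0.001,-0.001,0.075],[0.001,-0.001,0.075]],"roll":[0,0,0,0,0,0,0,0],"grip":[0.045,0.045,0.045,0.045,0.045,0.045,0.045,0.045]}' 80; python3 g.py .5025 .309 .021 -77.2
python3 - <<'E'
from h import *
for c in("side","top"):
    p=get_image(c);x,y=(200,80) if c=="side" else (80,150);a=p["frame"][y:y+200,x:x+180,::-1];cv2.imwrite(f"pics/d9{c}.png",cv2.resize(a,None,fx=3,fy=3))
E
```

```text
time_s: 31.05
position: [0.5028, 0.3083, 0.0517]
tool_rot: [[0.974, 0.226, -0.001], [0.226, -0.974, -0.0], [-0.001, 0.0, -1.0]]
ft_force: [-0.5, -0.1, -2.7]
grip_width: 0.0492
pos [0.5028 0.3083 0.0517] jaw -76.95 t 31.05 grip 0.0492 F [-0.5 -0.1 -2.7] q [20. 36. 82. -0. 62. 97.]
slide [-0.0001 -0.0008  0.0307] dist 0.031
roll 0.0044 world deg -0.25
```

View pics/d9side.png

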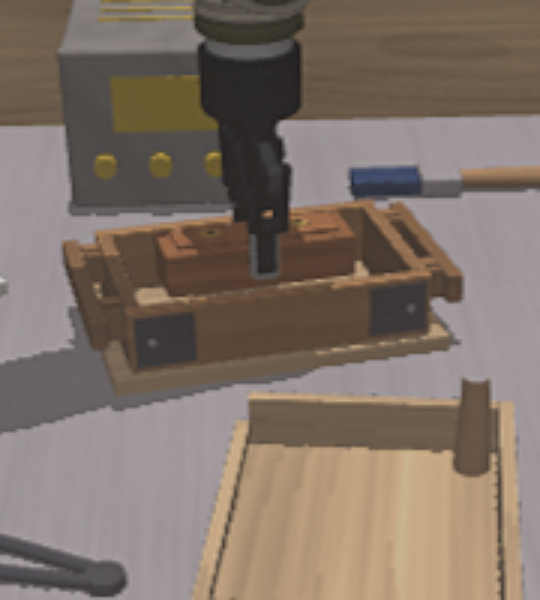

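View pics/d9top.png

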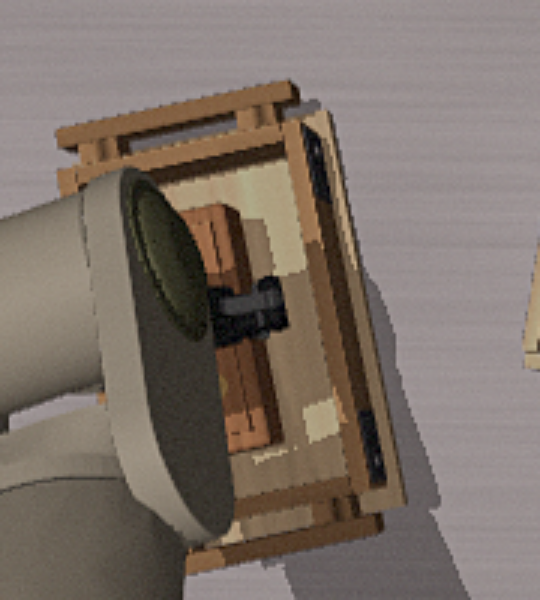

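Clear of the walls on both sides; lowering the last 31 mm slowly, then releasing.

```bash
python3 -m crank '{"slide":[[0,0,0.006],[0,0,0.012],[0,0,0.018],[0,0,0.023],[0,0,0.027],[0,0,0.03],[0,0,0.031],[0,0,0.031]],"roll":[0,0,0,0,0,0,0,0],"grip":[0.045,0.045,0.045,0.045,0.045,0.045,0.045,0.045]}' 80; python3 -m crank '{"slide":[[0,0,0],[0,0,0],[0,0,0],[0,0,0],[0,0,0],[0,0,0],[0,0,0],[0,0,0]],"roll":[0,0,0,0,0,0,0,0],"grip":[0.045,0.047,0.05,0.053,0.056,0.058,0.06,0.06]}' 80; python3 g.py .5025 .309 .15 -77.2
```

```text
time_s: 31.95
position: [0.503, 0.3084, 0.0213]
tool_rot: [[0.974, 0.226, -0.0], [0.226, -0.974, -0.0], [-0.0, -0.0, -1.0]]
ft_force: [0.3, -0.9, -1.7]
grip_width: 0.0488
time_s: 32.75
position: [0.503, 0.3084, 0.0214]
tool_rot: [[0.974, 0.226, 0.0], [0.226, -0.974, 0.0], [0.0, 0.0, -1.0]]
ft_force: [-0.2, 0.1, 0.9]
grip_width: 0.06
pos [0.503  0.3084 0.0214] jaw -76.95 t 32.75 grip 0.06 F [-0.2  0.1  0.9] q [20. 38. 83. -0. 58. 97.]
slide [-0.0004 -0.0007 -0.1286] dist 0.129
roll 0.0044 world deg -0.25
```

Up, then look from away.

```bash
python3 -m crank '{"slide":[[0,0,-0.01],[0,0,-0.025],[0,0,-0.045],[0,0,-0.07],[0,0,-0.1],[0,0,-0.13],[0,0,-0.15],[0,0,-0.17]],"roll":[0,0,0,0,0,0,0,0],"grip":[0.06,0.06,0.06,0.06,0.06,0.06,0.06,0.06]}' 60; python3 g.py .55 -.15 .19 -8.2
```

```text
time_s: 33.55
position: [0.5029, 0.3084, 0.1934]
tool_rot: [[0.974, 0.226, 0.001], [0.226, -0.974, 0.0], [0.001, -0.0, -1.0]]
ft_force: [0.5, 0.2, -0.0]
grip_width: 0.0599
pos [0.5029 0.3084 0.1934] jaw -76.95 t 33.55 grip 0.0599 F [ 0.5  0.2 -0. ] q [20. 27. 72.  0. 81. 97.]
slide [-0.0576  0.4572  0.0032] dist 0.461
roll -1.1998 world deg 68.75
```

```bash
python3 -m crank '{"slide":[[-0.004,0.03,0],[-0.008,0.06,0],[-0.012,0.09,0],[-0.016,0.12,0],[-0.02,0.15,0],[-0.024,0.18,0],[-0.027,0.21,0],[-0.03,0.24,0]],"roll":[-0.08,-0.16,-0.24,-0.32,-0.4,-0.48,-0.56,-0.63],"grip":[0.06,0.06,0.06,0.06,0.06,0.06,0.06,0.06]}' 60; python3 g.py .55 -.15 .19 -8.2
```

```text
time_s: 34.35
position: [0.5279, 0.0666, 0.1922]
tool_rot: [[0.652, 0.759, 0.001], [0.759, -0.652, -0.0], [0.001, 0.001, -1.0]]
ft_force: [0.0, -0.3, 0.1]
grip_width: 0.0599
pos [0.5279 0.0666 0.1922] jaw -40.67 t 34.35 grip 0.0599 F [ 0.  -0.3  0.1] q [-6. 22. 81.  0. 77. 35.]
slide [-0.1499  0.1579  0.0022] dist 0.218
roll -0.5667 world deg 32.47
```

```bash
python3 -m crank '{"slide":[[-0.02,0.02,0],[-0.04,0.042,0],[-0.06,0.063,0],[-0.08,0.084,0],[-0.1,0.105,0],[-0.12,0.126,0],[-0.14,0.147,0],[-0.15,0.158,0.002]],"roll":[-0.07,-0.14,-0.21,-0.28,-0.35,-0.42,-0.5,-0.566],"grip":[0.06,0.06,0.06,0.06,0.06,0.06,0.06,0.06]}' 60; python3 g.py .5795 -.2798 .19 -8.19
python3 - <<'E'
from ov import *
r=np.radians
T=get_image("top");S=get_image("side")
cv2.imwrite("pics/f_s.png",S["frame"][:,:,::-1])
M["fin"]=[np.array([[sx*.105,sy*.065,z] for sx in(-1,1) for sy in(-1,1)]) for z in(.062,)]
it=[("fin",(.5025,.309,0,r(12.8))),("pattern",(.503,.3085,.012,r(12.8-90)))]
overlay(T,it,(90,165,140,190),3,"pics/f_t.png")
E
```

```text
time_s: 35.15
position: [0.5494, -0.1512, 0.1902]
tool_rot: [[0.145, 0.989, 0.001], [0.989, -0.145, -0.001], [-0.001, 0.001, -1.0]]
ft_force: [-0.0, 1.0, -0.3]
grip_width: 0.0599
pos [ 0.5494 -0.1512  0.1902] jaw -8.34 t 35.15 grip 0.0599 F [-0.   1.  -0.3] q [-27.  26.  75.  -0.  79. -19.]
slide [-0.1229  0.0484  0.0004] dist 0.132
roll -0.0026 world deg 0.15
```

View pics/f_s.png

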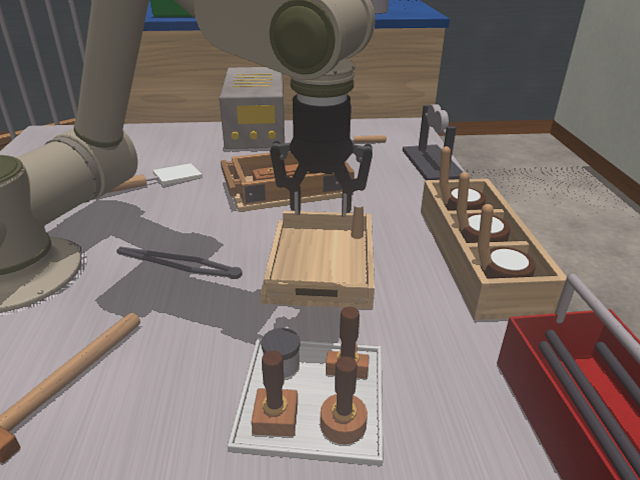

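View pics/f_t.png

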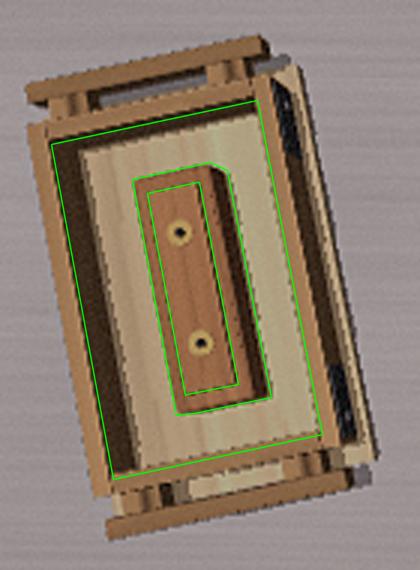

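```bash
python3 -m crank '{"slide":[[-0.02,0.008,0],[-0.05,0.02,0],[-0.08,0.031,0],[-0.105,0.041,0],[-0.12,0.047,0],[-0.123,0.048,0],[-0.123,0.048,0],[-0.123,0.048,0]],"roll":[0,0,0,0,0,0,0,0],"grip":[0.06,0.06,0.06,0.06,0.06,0.055,0.055,0.055]}' 60; python3 g.py .5793 -.2798 .0755 -8.19
```

```text
time_s: 36.05
position: [0.5788, -0.2763, 0.1897]
tool_rot: [[0.146, 0.989, 0.0], [0.989, -0.146, 0.0], [0.0, -0.0, -1.0]]
ft_force: [-1.1, 0.1, 1.0]
grip_width: 0.0551
pos [ 0.5788 -0.2763  0.1897] jaw -8.39 t 36.05 grip 0.0551 F [-1.1  0.1  1. ] q [-36.  33.  62.   0.  85. -28.]
slide [-0.0034  0.001   0.1142] dist 0.114
roll -0.0035 world deg 0.2
```

```bash
python3 -m crank '{"slide":[[-0.003,0.001,0.015],[-0.003,0.001,0.035],[-0.003,0.001,0.055],[-0.003,0.001,0.075],[-0.003,0.001,0.095],[-0.003,0.001,0.108],[-0.003,0.001,0.114],[-0.003,0.001,0.114]],"roll":[-0.003,-0.003,-0.003,-0.003,-0.003,-0.003,-0.003,-0.003],"grip":[0.055,0.055,0.055,0.055,0.055,0.055,0.055,0.055]}' 60; python3 g.py .5793 -.2798 .0755 -8.19; python3 -m crank '{"slide":[[0,0,0],[0,0,0],[0,0,0],[0,0,0],[0,0,0],[0,0,0],[0,0,0],[0,0,0]],"roll":[0,0,0,0,0,0,0,0],"grip":[0.05,0.04,0.03,0.02,0.02,0.02,0.02,0.02]}' 60; python3 g.py .5295 .0619 .16 -8.19
```

```text
time_s: 36.85
position: [0.5793, -0.2803, 0.0751]
tool_rot: [[0.143, 0.99, -0.001], [0.99, -0.143, 0.0], [0.0, -0.001, -1.0]]
ft_force: [-0.3, 0.7, 0.1]
grip_width: 0.0547
pos [ 0.5793 -0.2803  0.0751] jaw -8.23 t 36.85 grip 0.0547 F [-0.3  0.7  0.1] q [-36.  39.  71.   0.  70. -28.]
slide [ 0.0005 -0.0001 -0.0004] dist 0.001
roll -0.0007 world deg 0.04
time_s: 37.65
position: [0.5794, -0.281, 0.076]
tool_rot: [[0.144, 0.99, 0.001], [0.99, -0.144, -0.001], [-0.001, 0.001, -1.0]]
ft_force: [-2.7, 1.1, 6.6]
grip_width: 0.0249
pos [ 0.5794 -0.281   0.076 ] jaw -8.25 t 37.65 grip 0.0249 F [-2.7  1.1  6.6] q [-36.  39.  71.  -0.  70. -28.]
slide [ 0.3321 -0.0986 -0.0842] dist 0.357
roll -0.0011 world deg 0.06
```

```bash
python3 -m crank '{"slide":[[0,0,-0.005],[0,0,-0.015],[0,0,-0.03],[0,0,-0.05],[0,0,-0.07],[0.02,-0.006,-0.08],[0.05,-0.015,-0.084],[0.085,-0.025,-0.084]],"roll":[0,0,0,0,0,0,0,0],"grip":[0.02,0.02,0.02,0.02,0.02,0.02,0.02,0.02]}' 60; python3 -m crank '{"slide":[[0.04,-0.012,0],[0.08,-0.024,0],[0.12,-0.036,0],[0.16,-0.048,0],[0.195,-0.058,0],[0.225,-0.067,0],[0.243,-0.073,0],[0.246,-0.073,0]],"roll":[0,0,0,0,0,0,0,0],"grip":[0.02,0.02,0.02,0.02,0.02,0.02,0.02,0.02]}' 60; python3 -m crank '{"slide":[[0,0,0.01],[0,0,0.02],[0,0,0.03],[0,0,0.03],[0,0,0.03],[0,0,0.03],[0,0,0.03],[0,0,0.03]],"roll":[0,0,0,0,0,0,0,0],"grip":[0.02,0.02,0.02,0.02,0.02,0.02,0.02,0.02]}' 60; python3 g.py .5295 .0610 .082 -8.19
```

```text
time_s: 38.45
position: [0.5665, -0.1921, 0.16]
tool_rot: [[0.145, 0.989, 0.001], [0.989, -0.145, -0.0], [-0.0, 0.001, -1.0]]
ft_force: [-0.2, 0.2, -3.2]
grip_width: 0.0245
time_s: 39.25
position: [0.5287, 0.0634, 0.1595]
tool_rot: [[0.14, 0.99, -0.001], [0.99, -0.14, 0.001], [0.001, -0.001, -1.0]]
ft_force: [-0.6, 0.1, -2.3]
grip_width: 0.0248
time_s: 40.05
position: [0.53, 0.0608, 0.1296]
tool_rot: [[0.144, 0.99, 0.001], [0.99, -0.144, -0.0], [0.0, 0.001, -1.0]]
ft_force: [-0.2, -0.4, -3.9]
grip_width: 0.0247
pos [0.53   0.0608 0.1296] jaw -8.25 t 40.05 grip 0.0247 F [-0.2 -0.4 -3.9] q [-6. 26. 86. -0. 68.  2.]
slide [ 0.0001 -0.0005  0.0476] dist 0.048
roll -0.0011 world deg 0.06
```

```bash
python3 -m crank '{"slide":[[0,0,0.01],[0,0,0.02],[0,0,0.03],[0,0,0.038],[0,0,0.043],[0,0,0.046],[0,0,0.048],[0,0,0.048]],"roll":[0,0,0,0,0,0,0,0],"grip":[0.02,0.02,0.02,0.02,0.02,0.02,0.02,0.02]}' 60; python3 -m crank '{"slide":[[0,0,0],[0,0,0],[0,0,0],[0,0,0],[0,0,0],[0,0,0],[0,0,0],[0,0,0]],"roll":[0,0,0,0,0,0,0,0],"grip":[0.02,0.02,0.025,0.03,0.04,0.05,0.055,0.055]}' 60; python3 g.py .5635 -.3684 .19 -8.19
```

```text
time_s: 40.85
position: [0.5299, 0.0609, 0.082]
tool_rot: [[0.143, 0.99, 0.001], [0.99, -0.143, -0.0], [0.0, 0.001, -1.0]]
ft_force: [-3.4, 0.8, 2.8]
grip_width: 0.0245
time_s: 41.65
position: [0.5299, 0.0608, 0.0813]
tool_rot: [[0.144, 0.99, 0.0], [0.99, -0.144, 0.0], [0.0, 0.0, -1.0]]
ft_force: [-0.3, -0.2, 0.4]
grip_width: 0.0548
pos [0.5299 0.0608 0.0813] jaw -8.25 t 41.65 grip 0.0548 F [-0.3 -0.2  0.4] q [-6. 29. 90.  0. 61.  2.]
slide [-0.42    0.0948 -0.1087] dist 0.444
roll -0.0011 world deg 0.06
```

Next the round stamp.

```bash
python3 -m crank '{"slide":[[0,0,-0.01],[0,0,-0.03],[0,0,-0.055],[0,0,-0.08],[-0.02,0.005,-0.1],[-0.06,0.014,-0.109],[-0.1,0.023,-0.109],[-0.14,0.032,-0.109]],"roll":[0,0,0,0,0,0,0,0],"grip":[0.055,0.055,0.055,0.055,0.055,0.055,0.055,0.055]}' 60; python3 -m crank '{"slide":[[-0.045,0.01,0],[-0.09,0.02,0],[-0.135,0.03,0],[-0.18,0.04,0],[-0.22,0.05,0],[-0.255,0.058,0],[-0.277,0.063,0],[-0.28,0.063,0]],"roll":[0,0,0,0,0,0,0,0],"grip":[0.055,0.055,0.055,0.055,0.055,0.055,0.055,0.055]}' 60; python3 -m crank '{"slide":[[0,0,0.01],[0,0,0.02],[0,0,0.03],[0,0,0.03],[0,0,0.03],[0,0,0.03],[0,0,0.03],[0,0,0.03]],"roll":[0,0,0,0,0,0,0,0],"grip":[0.055,0.055,0.055,0.055,0.055,0.055,0.055,0.055]}' 60; python3 g.py .5635 -.3684 .0755 -8.19
python3 - <<'E'
from h import *
p=get_image("side");cv2.imwrite("pics/h1.png",p["frame"][:,:,::-1])
E
```

```text
time_s: 42.45
position: [0.5415, -0.0837, 0.1916]
tool_rot: [[0.143, 0.99, 0.002], [0.99, -0.143, -0.001], [-0.0, 0.002, -1.0]]
ft_force: [0.5, 0.4, 0.1]
grip_width: 0.0551
time_s: 43.25
position: [0.5631, -0.3711, 0.1903]
tool_rot: [[0.146, 0.989, 0.0], [0.989, -0.146, -0.001], [-0.001, 0.0, -1.0]]
ft_force: [-0.4, 0.2, 0.4]
grip_width: 0.0549
time_s: 44.05
position: [0.5637, -0.3685, 0.1607]
tool_rot: [[0.143, 0.99, 0.0], [0.99, -0.143, -0.0], [-0.0, 0.0, -1.0]]
ft_force: [0.8, 0.1, -0.2]
grip_width: 0.0548
pos [ 0.5637 -0.3685  0.1607] jaw -8.25 t 44.05 grip 0.0548 F [ 0.8  0.1 -0.2] q [-43.  37.  59.   0.  84. -35.]
slide [ 0.0001 -0.0003  0.0852] dist 0.085
roll -0.001 world deg 0.06
```

View pics/h1.png

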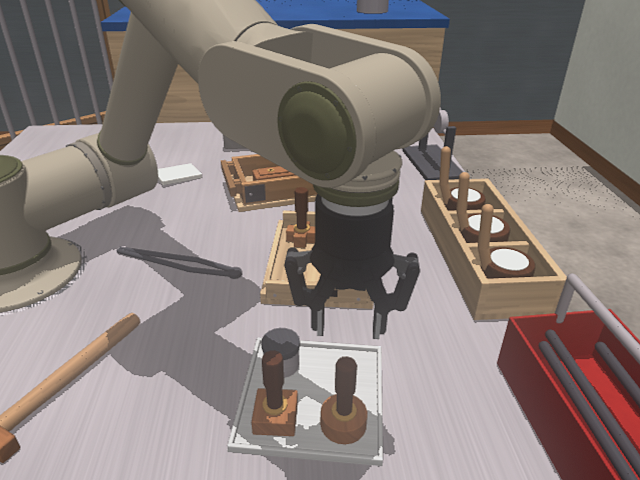

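Cross upright in the tray near pixel (302,220). Continue with the round one.

```bash
python3 -m crank '{"slide":[[0,0,0.015],[0,0,0.03],[0,0,0.045],[0,0,0.06],[0,0,0.075],[0,0,0.082],[0,0,0.085],[0,0,0.085]],"roll":[0,0,0,0,0,0,0,0],"grip":[0.055,0.055,0.055,0.055,0.055,0.055,0.055,0.055]}' 60; python3 -m crank '{"slide":[[0,0,0],[0,0,0],[0,0,0],[0,0,0],[0,0,0],[0,0,0],[0,0,0],[0,0,0]],"roll":[0,0,0,0,0,0,0,0],"grip":[0.05,0.04,0.03,0.02,0.02,0.02,0.02,0.02]}' 60; python3 g.py .5151 -.0048 .16 -8.19
```

```text
time_s: 44.9
position: [0.5637, -0.3685, 0.0755]
tool_rot: [[0.144, 0.99, 0.0], [0.99, -0.144, -0.0], [-0.0, 0.0, -1.0]]
ft_force: [0.1, 0.6, 0.9]
grip_width: 0.055
time_s: 45.7
position: [0.5637, -0.3686, 0.0759]
tool_rot: [[0.143, 0.99, 0.001], [0.99, -0.143, -0.001], [-0.001, 0.001, -1.0]]
ft_force: [-0.3, 0.7, 5.5]
grip_width: 0.0246
pos [ 0.5637 -0.3686  0.0759] jaw -8.25 t 45.7 grip 0.0246 F [-0.3  0.7  5.5] q [-43.  42.  65.  -0.  73. -35.]
slide [ 0.353  -0.1003 -0.0844] dist 0.377
roll -0.001 world deg 0.06
```

```bash
python3 -m crank '{"slide":[[0,0,-0.005],[0,0,-0.015],[0,0,-0.03],[0,0,-0.05],[0,0,-0.07],[0.02,-0.006,-0.08],[0.055,-0.015,-0.084],[0.095,-0.027,-0.084]],"roll":[0,0,0,0,0,0,0,0],"grip":[0.02,0.02,0.02,0.02,0.02,0.02,0.02,0.02]}' 60; python3 -m crank '{"slide":[[0.04,-0.012,0],[0.08,-0.024,0],[0.12,-0.036,0],[0.16,-0.047,0],[0.2,-0.058,0],[0.235,-0.067,0],[0.255,-0.072,0],[0.258,-0.073,0]],"roll":[0,0,0,0,0,0,0,0],"grip":[0.02,0.02,0.02,0.02,0.02,0.02,0.02,0.02]}' 60; python3 -m crank '{"slide":[[0,0,0.01],[0,0,0.02],[0,0,0.03],[0,0,0.03],[0,0,0.03],[0,0,0.03],[0,0,0.03],[0,0,0.03]],"roll":[0,0,0,0,0,0,0,0],"grip":[0.02,0.02,0.02,0.02,0.02,0.02,0.02,0.02]}' 60; python3 g.py .5152 -.005 .082 -8.19
```

```text
time_s: 46.5
position: [0.5505, -0.2703, 0.1602]
tool_rot: [[0.145, 0.989, 0.001], [0.989, -0.145, -0.001], [-0.001, 0.002, -1.0]]
ft_force: [1.5, 0.2, -1.8]
grip_width: 0.0244
time_s: 47.3
position: [0.5149, -0.0026, 0.1599]
tool_rot: [[0.141, 0.99, 0.0], [0.99, -0.141, 0.0], [0.0, 0.0, -1.0]]
ft_force: [-0.3, -0.8, -1.6]
grip_width: 0.0248
time_s: 48.1
position: [0.5154, -0.0048, 0.1296]
tool_rot: [[0.144, 0.99, 0.001], [0.99, -0.144, -0.0], [-0.0, 0.001, -1.0]]
ft_force: [0.4, -0.6, -1.9]
grip_width: 0.0249
pos [ 0.5154 -0.0048  0.1296] jaw -8.25 t 48.1 grip 0.0249 F [ 0.4 -0.6 -1.9] q [-14.  24.  89.  -0.  67.  -5.]
slide [-0.0002 -0.0002  0.0476] dist 0.048
roll -0.0011 world deg 0.06
```

```bash
python3 -m crank '{"slide":[[0,0,0.01],[0,0,0.02],[0,0,0.03],[0,0,0.038],[0,0,0.043],[0,0,0.046],[0,0,0.048],[0,0,0.048]],"roll":[0,0,0,0,0,0,0,0],"grip":[0.02,0.02,0.02,0.02,0.02,0.02,0.02,0.02]}' 60; python3 -m crank '{"slide":[[0,0,0],[0,0,0],[0,0,0],[0,0,0],[0,0,0],[0,0,0],[0,0,0],[0,0,0]],"roll":[0,0,0,0,0,0,0,0],"grip":[0.02,0.02,0.025,0.03,0.04,0.05,0.055,0.055]}' 60; python3 g.py .4759 -.3528 .19 -8.19
```

```text
time_s: 48.9
position: [0.5154, -0.0048, 0.0819]
tool_rot: [[0.143, 0.99, 0.001], [0.99, -0.143, -0.0], [-0.0, 0.001, -1.0]]
ft_force: [-2.4, 0.2, 2.4]
grip_width: 0.0247
time_s: 49.7
position: [0.5154, -0.0048, 0.0813]
tool_rot: [[0.143, 0.99, 0.0], [0.99, -0.143, 0.0], [0.0, 0.0, -1.0]]
ft_force: [-0.2, -0.4, 0.2]
grip_width: 0.0551
pos [ 0.5154 -0.0048  0.0813] jaw -8.25 t 49.7 grip 0.0551 F [-0.2 -0.4  0.2] q [-14.  28.  92.   0.  60.  -5.]
slide [-0.3501  0.0109 -0.1087] dist 0.367
roll -0.001 world deg 0.06
```

```bash
python3 -m crank '{"slide":[[0,0,-0.01],[0,0,-0.03],[0,0,-0.055],[0,0,-0.08],[-0.02,0.001,-0.1],[-0.06,0.002,-0.109],[-0.1,0.003,-0.109],[-0.14,0.004,-0.109]],"roll":[0,0,0,0,0,0,0,0],"grip":[0.055,0.055,0.055,0.055,0.055,0.055,0.055,0.055]}' 60; python3 -m crank '{"slide":[[-0.04,0.001,0],[-0.08,0.003,0],[-0.12,0.004,0],[-0.155,0.005,0],[-0.185,0.006,0],[-0.203,0.007,0],[-0.21,0.007,0],[-0.21,0.007,0]],"roll":[0,0,0,0,0,0,0,0],"grip":[0.055,0.055,0.055,0.055,0.055,0.055,0.055,0.055]}' 60; python3 -m crank '{"slide":[[0,0,0.01],[0,0,0.02],[0,0,0.03],[0,0,0.03],[0,0,0.03],[0,0,0.03],[0,0,0.03],[0,0,0.03]],"roll":[0,0,0,0,0,0,0,0],"grip":[0.055,0.055,0.055,0.055,0.055,0.055,0.055,0.055]}' 60; python3 g.py .4759 -.3528 .0755 -8.19
```

```text
time_s: 50.5
position: [0.4989, -0.1452, 0.1916]
tool_rot: [[0.143, 0.99, 0.001], [0.99, -0.143, -0.001], [-0.001, 0.002, -1.0]]
ft_force: [0.7, 0.7, -0.7]
grip_width: 0.0549
time_s: 51.3
position: [0.476, -0.3526, 0.1904]
tool_rot: [[0.144, 0.99, -0.0], [0.99, -0.144, 0.0], [0.0, -0.0, -1.0]]
ft_force: [-0.0, 0.5, 0.2]
grip_width: 0.0553
time_s: 52.1
position: [0.476, -0.3528, 0.1606]
tool_rot: [[0.144, 0.99, 0.0], [0.99, -0.144, -0.0], [-0.0, 0.0, -1.0]]
ft_force: [-1.0, 0.7, -0.3]
grip_width: 0.0552
pos [ 0.476  -0.3528  0.1606] jaw -8.25 t 52.1 grip 0.0552 F [-1.   0.7 -0.3] q [-48.  29.  74.   0.  77. -40.]
slide [-0.     -0.0002  0.0851] dist 0.085
roll -0.0011 world deg 0.06
```

```bash
python3 -m crank '{"slide":[[0,0,0.015],[0,0,0.03],[0,0,0.045],[0,0,0.06],[0,0,0.075],[0,0,0.082],[0,0,0.085],[0,0,0.085]],"roll":[0,0,0,0,0,0,0,0],"grip":[0.055,0.055,0.055,0.055,0.055,0.055,0.055,0.055]}' 60; python3 -m crank '{"slide":[[0,0,0],[0,0,0],[0,0,0],[0,0,0],[0,0,0],[0,0,0],[0,0,0],[0,0,0]],"roll":[0,0,0,0,0,0,0,0],"grip":[0.05,0.04,0.03,0.02,0.02,0.02,0.02,0.02]}' 60; python3 g.py .5095 -.0706 .16 -8.19
```

```text
time_s: 52.9
position: [0.476, -0.3528, 0.0755]
tool_rot: [[0.144, 0.99, 0.0], [0.99, -0.144, -0.0], [-0.0, 0.0, -1.0]]
ft_force: [-0.5, -0.4, 0.4]
grip_width: 0.0554
time_s: 53.7
position: [0.4763, -0.3529, 0.0758]
tool_rot: [[0.143, 0.99, 0.001], [0.99, -0.143, -0.001], [-0.001, 0.001, -1.0]]
ft_force: [0.8, 0.3, 6.6]
grip_width: 0.0245
pos [ 0.4763 -0.3529  0.0758] jaw -8.25 t 53.7 grip 0.0245 F [0.8 0.3 6.6] q [-48.  35.  80.   0.  65. -40.]
slide [ 0.2841 -0.0075 -0.0844] dist 0.296
roll -0.001 world deg 0.06
```

```bash
python3 -m crank '{"slide":[[0,0,-0.005],[0,0,-0.015],[0,0,-0.03],[0,0,-0.05],[0,0,-0.07],[0.005,0,-0.084],[0.025,-0.001,-0.084],[0.055,-0.002,-0.084]],"roll":[0,0,0,0,0,0,0,0],"grip":[0.02,0.02,0.02,0.02,0.02,0.02,0.02,0.02]}' 60; python3 -m crank '{"slide":[[0.035,-0.001,0],[0.07,-0.002,0],[0.105,-0.003,0],[0.14,-0.004,0],[0.175,-0.005,0],[0.205,-0.005,0],[0.225,-0.005,0],[0.229,-0.005,0]],"roll":[0,0,0,0,0,0,0,0],"grip":[0.02,0.02,0.02,0.02,0.02,0.02,0.02,0.02]}' 60; python3 -m crank '{"slide":[[0,0,0.01],[0,0,0.02],[0,0,0.03],[0,0,0.03],[0,0,0.03],[0,0,0.03],[0,0,0.03],[0,0,0.03]],"roll":[0,0,0,0,0,0,0,0],"grip":[0.02,0.02,0.02,0.02,0.02,0.02,0.02,0.02]}' 60; python3 g.py .5097 -.0707 .082 -8.19
```

```text
time_s: 54.5
position: [0.4815, -0.2973, 0.159]
tool_rot: [[0.145, 0.989, -0.0], [0.989, -0.145, 0.0], [0.0, -0.0, -1.0]]
ft_force: [-0.4, 0.2, -2.0]
grip_width: 0.0243
time_s: 55.3
position: [0.509, -0.0677, 0.1588]
tool_rot: [[0.141, 0.99, -0.002], [0.99, -0.141, 0.001], [0.001, -0.002, -1.0]]
ft_force: [0.8, -0.2, -1.9]
grip_width: 0.0247
time_s: 56.1
position: [0.5099, -0.0707, 0.1296]
tool_rot: [[0.144, 0.99, 0.001], [0.99, -0.144, -0.0], [-0.0, 0.001, -1.0]]
ft_force: [0.9, -0.1, -2.3]
grip_width: 0.0246
pos [ 0.5099 -0.0707  0.1296] jaw -8.25 t 56.1 grip 0.0246 F [ 0.9 -0.1 -2.3] q [-21.  24.  89.  -0.  67. -13.]
slide [ 0.     -0.0002  0.0476] dist 0.048
roll -0.0011 world deg 0.06
```

```bash
python3 -m crank '{"slide":[[0,0,0.01],[0,0,0.02],[0,0,0.03],[0,0,0.038],[0,0,0.043],[0,0,0.046],[0,0,0.048],[0,0,0.048]],"roll":[0,0,0,0,0,0,0,0],"grip":[0.02,0.02,0.02,0.02,0.02,0.02,0.02,0.02]}' 60; python3 -m crank '{"slide":[[0,0,0],[0,0,0],[0,0,0],[0,0,0],[0,0,0],[0,0,0],[0,0,0],[0,0,0]],"roll":[0,0,0,0,0,0,0,0],"grip":[0.02,0.02,0.025,0.03,0.04,0.05,0.055,0.055]}' 60
python3 -m crank '{"slide":[[0,0,-0.01],[0,0,-0.03],[0,0,-0.055],[0,0,-0.085],[0,0,-0.115],[-0.03,0,-0.12],[-0.07,0,-0.12],[-0.11,0,-0.12]],"roll":[0,0,0,0,0,0,0,0],"grip":[0.055,0.055,0.055,0.055,0.055,0.055,0.055,0.055]}' 60
python3 -m crank '{"slide":[[-0.04,-0.01,0],[-0.08,-0.02,0],[-0.12,-0.04,0],[-0.16,-0.06,0],[-0.2,-0.08,0],[-0.22,-0.09,0],[-0.22,-0.09,0],[-0.22,-0.09,0]],"roll":[0,0,0,0,0,0,0,0],"grip":[0.055,0.055,0.055,0.055,0.055,0.055,0.055,0.055]}' 60
python3 - <<'E'
from ov import *
T=get_image("top");S=get_image("side")
cv2.imwrite("pics/end_t.png",T["frame"][:,:,::-1]);cv2.imwrite("pics/end_s.png",S["frame"][:,:,::-1])
a0=cv2.imread("pics/top0.png")
cv2.imwrite("pics/cmp.png",cv2.resize(np.vstack([a0[165:295,245:405],T["frame"][165:295,245:405,::-1]]),None,fx=2.2,fy=2.2))
E
```

```text
time_s: 56.9
position: [0.5099, -0.0707, 0.0818]
tool_rot: [[0.143, 0.99, 0.001], [0.99, -0.143, -0.0], [-0.0, 0.001, -1.0]]
ft_force: [-0.9, 0.6, 1.4]
grip_width: 0.0251
time_s: 57.7
position: [0.5098, -0.0707, 0.0813]
tool_rot: [[0.143, 0.99, 0.0], [0.99, -0.143, -0.0], [-0.0, 0.0, -1.0]]
ft_force: [-1.0, -0.0, 0.2]
grip_width: 0.0549
time_s: 58.5
position: [0.4938, -0.1805, 0.2026]
tool_rot: [[0.142, 0.99, 0.001], [0.99, -0.142, -0.001], [-0.001, 0.002, -1.0]]
ft_force: [1.0, -0.4, 0.5]
grip_width: 0.0551
time_s: 59.3
position: [0.3734, -0.3841, 0.2018]
tool_rot: [[0.144, 0.99, 0.0], [0.99, -0.144, 0.0], [0.0, 0.0, -1.0]]
ft_force: [0.2, -0.2, -0.9]
grip_width: 0.0548
```

View pics/end_t.png

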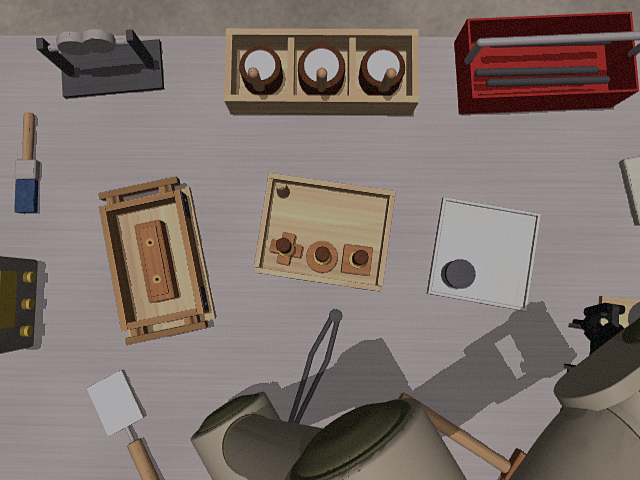

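View pics/end_s.png

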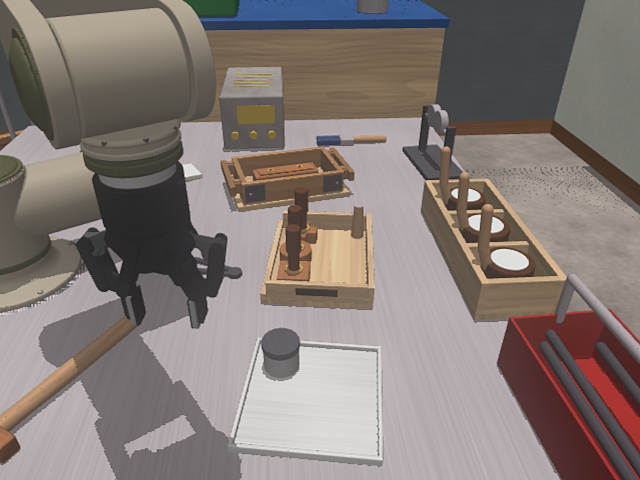

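View pics/cmp.png

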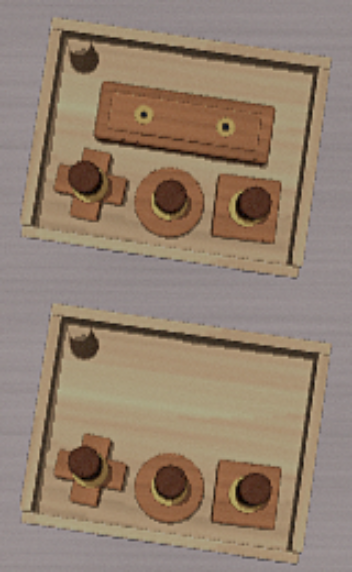

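```bash
python3 -c "
from rig import close_job;print(close_job())"
```

```text
the job is handed in; nothing more can be done
None
```

I finished the task and handed it in at about 59 s of the 144 s allowed. `close_job()` reports no verdict, so the checks below are my own.

**What I did:** I stood the square, round and cross stamps upright on the three free quarters of the pan. Then I moved the pattern to the middle of the flask, panel up and lengthwise. Finally I put the cross, round and square stamps back where they came from.

**Last checks:**
- **Stamps:** In the final top view all three stand upright at the same pixels as in the first picture. The gripper let go within about 1–1.5 mm of where it had picked each one up.
- **Pattern:** An overlay on the top picture taken just after release put it about 1 mm and under 1° from my estimate of the flask's centre and direction. The flask position was read from the pictures and could be off by about 3 mm.
- **Tin and sprue pin:** Neither has visibly moved in the final pictures.
- **Robot:** The arm was clear of everything, and every force reading I saw stayed below 10 N.

**What disagreed:** The networks missed the square stamp in the first top picture. The outline fits for the flask, and some of those for the stamps and the pin, were poor. For the flask, stamps and pattern I used points read off the pictures instead. For the stamp grips, the two cameras disagreed by up to about 4 mm, mostly in y; averaging them was good enough for every grasp.

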